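Pack the filter cassettes and lock the transport canister

TASK

Draw the canister's transport lock fully back to its stop, lift the lid off by its knob and lay it flat on the rubber mat. Set every filter cassette on the bench upright on the canister's floor, side by side: they are delicate, so hold them with a light grip and lower them in, do not drop them. Then put the lid back on so that it sits properly, push the lock fully home to its stop, let go, and leave the other things on the bench where they are.

Things in the scene. Friction and masses are not known exactly. Their poses are not given: they have to be found in the camera images.
- case: canister: open steel pot (168 mm outside, 160 mm inside diameter, floor 12 mm, rim 66 mm above bench) on an 8 mm base plate fixed to the bench (x +-95 mm round the pot, y -95 to 245 mm). Origin: pot axis at bench height, z up. On its +y side a grey tower (x +-28 mm, y 100 to 235 mm, 70 mm tall, rails and rear stop to 86 mm) carries the transport lock
- lid: loose round steel lid, 0.3 kg: disc 174 mm diameter, below it a conical plug (146 mm, 6 mm deep), on its centre a black knob 26 mm diameter. Origin: centre of the plug underside, z up; disc 6 to 12 mm, knob 12 to 42 mm above it. Seated, it is 60 mm above the canister origin with 7 mm sideways play; it starts seated, the lock tongue over its edge
- lock (a joint): transport lock slide in m: 0 = drawn fully back to its rear stop (lid free), 0.060 = fully home at its front stop (tongue 32 mm over the lid edge). Growing values move it along canister -y, towards the pot. Friction 2.5 N, no spring, stays where left. Tongue 40 mm wide, 6 mm thick, passes 5 mm above the seated lid, reaches 60 mm ahead of the grip
- lock_grip (a point): centre of the top of the lock grip, a black upright fin 12 mm thick along the slide (canister y), 30 mm wide (canister x), 40 mm tall; its top is 123 mm, the tongue below it 83 mm above the bench. Axes as the canister
- mat: black rubber mat, 200 x 200 mm, 3 mm thick, fixed to the bench: the place for the lid while it is off. Origin: centre of its underside
- cassette1: a filter cassette, 80 g, standing on the bench (two to four are present, all alike): flat grey round foot 54 mm diameter and 10 mm thick, with a plain aluminium neck 24 mm diameter on its centre, 42 mm tall in all. Origin: centre of the underside, z up along the neck. Delicate: must not be squeezed with more than about 50 N nor let fall into the canister (a drop of 20 mm does no harm)
- cassette2: a filter cassette, 80 g, standing on the bench (two to four are present, all alike): flat grey round foot 54 mm diameter and 10 mm thick, with a plain aluminium neck 24 mm diameter on its centre, 42 mm tall in all. Origin: centre of the underside, z up along the neck. Delicate: must not be squeezed with more than about 50 N nor let fall into the canister (a drop of 20 mm does no harm)
- cassette3: a filter cassette, 80 g, standing on the bench (two to four are present, all alike): flat grey round foot 54 mm diameter and 10 mm thick, with a plain aluminium neck 24 mm diameter on its centre, 42 mm tall in all. Origin: centre of the underside, z up along the neck. Delicate: must not be squeezed with more than about 50 N nor let fall into the canister (a drop of 20 mm does no harm)
- cassette4: a filter cassette, 80 g, standing on the bench (two to four are present, all alike): flat grey round foot 54 mm diameter and 10 mm thick, with a plain aluminium neck 24 mm diameter on its centre, 42 mm tall in all. Origin: centre of the underside, z up along the neck. Delicate: must not be squeezed with more than about 50 N nor let fall into the canister (a drop of 20 mm does no harm)
- inlet_head: steel sampling inlet head, a 52 mm cylinder on an 84 mm round foot, 83 mm tall; a bystander. Origin: centre of its underside
- bottle: small amber bottle, 56 mm diameter, 110 mm tall, standing; a bystander. Origin: centre of its underside
- screwdriver: screwdriver lying flat, about 200 mm long, handle to its own -x; a bystander. Origin: centre of its underside
- tape: roll of tape lying flat, 72 mm outside diameter, 19 mm tall; a bystander. Origin: centre of its underside
- weight: brass weight, 30 mm diameter, 30 mm tall; a bystander. Origin: centre of its underside
- mug: white mug, 76 mm diameter, 90 mm tall, handle to its own +y; a bystander. Origin: centre of its underside
- carton: small carton, 70 x 90 x 45 mm; a bystander. Origin: centre of its underside

How it is judged (in metres and radians):
On the way, in this order (a step that is already met when the one before it is completed fails the run):
1. the lock is drawn fully back to its rear stop, the lid still on (value of joint lock below 0.003 m and horizontal distance between lid and case below 0.01 m and z of lid in the frame of case below 0.063 m and angle between lid's own z axis and vertical below 0.04 rad and linear speed of lid below 0.03 m/s), for 0.2 s.
2. the lid lies flat on the mat, released (horizontal distance between lid and mat below 0.06 m and height (world z) of lid below 0.008 m and angle between lid's own z axis and vertical below 0.06 rad and linear speed of lid below 0.03 m/s and contact force between the fingers and lid below 0.05 N), for 0.2 s.
3. every cassette stands upright on the canister's floor, released (horizontal distance between each of cassette1, cassette2, cassette3, cassette4 and case below 0.06 m and z of each of cassette1, cassette2, cassette3, cassette4 in the frame of case below 0.017 m and angle between each of cassette1, cassette2, cassette3, cassette4's own z axis and vertical below 0.12 rad and linear speed of each of cassette1, cassette2, cassette3, cassette4 below 0.03 m/s and contact force between the fingers and cassette1 below 0.05 N and contact force between the fingers and cassette2 below 0.05 N and contact force between the fingers and cassette3 below 0.05 N and contact force between the fingers and cassette4 below 0.05 N), for 0.2 s.
4. the lid is seated on the canister again (horizontal distance between each of cassette1, cassette2, cassette3, cassette4 and case below 0.06 m and z of each of cassette1, cassette2, cassette3, cassette4 in the frame of case below 0.017 m and angle between each of cassette1, cassette2, cassette3, cassette4's own z axis and vertical below 0.12 rad and linear speed of each of cassette1, cassette2, cassette3, cassette4, lid below 0.03 m/s and horizontal distance between lid and case below 0.01 m and z of lid in the frame of case below 0.063 m and angle between lid's own z axis and vertical below 0.04 rad and contact force between the fingers and lid below 0.05 N), for 0.2 s.
At the end, for the whole second after the job is handed in: Every cassette present stands upright (within 0.12 rad) on the canister floor, inside the pot; the lid is seated (within 10 mm of the pot axis, under 3 mm above its seat, level within 0.04 rad); the lock is within 3 mm of its front stop; all at rest and released (horizontal distance between each of cassette1, cassette2, cassette3, cassette4 and case below 0.06 m and z of each of cassette1, cassette2, cassette3, cassette4 in the frame of case below 0.017 m and angle between each of cassette1, cassette2, cassette3, cassette4's own z axis and vertical below 0.12 rad and linear speed of each of cassette1, cassette2, cassette3, cassette4, lid below 0.03 m/s and horizontal distance between lid and case below 0.01 m and z of lid in the frame of case below 0.063 m and angle between lid's own z axis and vertical below 0.04 rad and value of joint lock above 0.057 m and velocity of joint lock below 0.01 m/s); the robot touches nothing.
It fails at once if a cassette is squeezed by the fingers with more than 55 N (contact force between the fingers and cassette1 above 110 N or contact force between the fingers and cassette2 above 110 N or contact force between the fingers and cassette3 above 110 N or contact force between the fingers and cassette4 above 110 N).
It fails at once if a cassette is let fall into the canister (above its floor at more than 0.7 m/s, as after a fall of over 25 mm) ((horizontal distance between cassette1 and case below 0.08 m and z of cassette1 in the frame of case between 0.018 and 0.06 m and linear speed of cassette1 above 0.7 m/s) or (horizontal distance between cassette2 and case below 0.08 m and z of cassette2 in the frame of case between 0.018 and 0.06 m and linear speed of cassette2 above 0.7 m/s) or (horizontal distance between cassette3 and case below 0.08 m and z of cassette3 in the frame of case between 0.018 and 0.06 m and linear speed of cassette3 above 0.7 m/s) or (horizontal distance between cassette4 and case below 0.08 m and z of cassette4 in the frame of case between 0.018 and 0.06 m and linear speed of cassette4 above 0.7 m/s)).
It fails at once if one of the other things on the bench is moved more than 40 mm (distance of any of inlet_head, bottle, screwdriver, tape, weight, mug, carton from where it was at the start of the episode above 0.04 m).
Of cassette1, cassette2, cassette3, cassette4 only 2 to 4 are there at a start; the rules pass over those that are not, and their reading is None.
At some moment in a run one of cassette1, cassette2, cassette3, cassette4, lid may be knocked a few centimetres aside while the robot is not near it.
It also fails if it takes over 210 s, if anything falls off the work surface, if the arm or the gripper's body presses on something with over 40 N, if the wrist force passes 120 N, or if a joint passes its speed limit or range.

ROBOT

A 6-joint arm with a two-finger parallel gripper is mounted at the origin on the work surface. World frame = base frame: x ahead of the robot, y to its left, z up, the work surface at z = 0. Lengths are in mm, angles in rad, forces in N, time in s.
With the tool pointing down it reaches from about 400 to 925 mm from the base axis. Payload 12.5 kg.
Tool frame: the origin (TCP) lies at the very end of the fingers, on their centre line; the grasp point (between the pads) lies 19 mm behind it; z points along the fingers, y is the direction in which the jaws open and shut (so a half turn about z gives the same grasp; the last joint's range is limited). The gripper opens to 95 mm and grips with 3 to 60 N. Pads are 20 mm wide; open, the fingers measure 119 mm over their backs; the gripper's body (75 mm by 180 mm) begins 59 mm behind the grasp point.
Start: joints at [-1.215, 0.491, 1.559, -0, 1.092, -0.106], TCP at [278.5, -559.54, 214.661] pointing down, gripper open.
Joint ranges: [-3.1, 3.1], [-0.84, 2.19], [0.05, 2.79], [-1.13, 4.28], [0.06, 2.93], [-2.69, 2.69]. Speed limits (rad/s): [2.22, 2.22, 2.79, 3.14, 3.14, 3.14].

INTERFACE

Orientations are given as [roll, pitch, yaw] about the fixed x, y, z axes, in that order (R = Rz(yaw) Ry(pitch) Rx(roll)).
In Python, from cell import env, read_camera, get_calibration gives the robot as it stands.
- The arm moves only by the tool arm_command, never from a script. Its argument "targets" is a list of rows, each a list of 3 entries, a list of its own where there are three numbers: the turn, a rotation vector about the tool's x, y, z in rad, then the shift along the tool's x, y, z in m, then the closure in counts, from 0 (fully open) to 255 (shut). In form: [[[rx, ry, rz], [tx, ty, tz], fingers], ...]. A call has 1 to 8 rows; each row is the pose to reach, as a shift and turn from the pose commanded when the call began, along the tool's axes at that moment; what a row does not reach only later rows make up. A row lasts 1/10 s, in which the tool goes at most 50 mm and 8.59 degrees, less where a joint would pass 70% of its speed; a pose out of reach is approached as far as the arm can. A call with a gripper value outside its range is refused whole. The fingers move at their own pace and stop on an object; the grip force is fixed at half the most. Time passes only in rows, so rows that repeat a pose let the fingers close. It gives the time, the measured TCP pose, the force and the opening at its end, in the units of the state.
- env.state(): the state, without advancing time (a new reading comes with each control period).
- read_camera(name): name is "side" or "top" or "wrist"; returns (picture, depth): 400x640x3 uint8, blue, green, red; 400x640 float32, mm along the optical axis (not along the pixel's ray), 0 where there is no reading.
- get_calibration(name): a dict with "vfov" (degrees; the focal length in pixels is half the picture's height over the tangent of half this angle, whatever the lens; pixels are square), "cx", "cy" (the principal point, pixels), "k1" (the pictures are not rectified: a ray, as slopes to the right and down, at radius r is drawn at 1 + k1 r^2 times it, then the intrinsics apply), "world_from_camera" (4x4, takes a point from camera to world coordinates). Camera axes: x right, y down, z forward; pixel columns grow to the right and rows downward; lengths in mm; the calibration is good to about 2 mm. A picture is of the moment at which its call begins: read the wrist's pose just before it. get_calibration takes no time and is no camera call; for the wrist camera it gives the pose at the moment of the call.
- env.job_done(): hands the job in, once; it reports no verdict.
The state is a dict: "t": time; "joints": joint angles; "qvel": joint speeds; "tau": joint torques, N m; "eef_pos": TCP position; "tcp_rot": TCP orientation; "ft_force": force on the tool from outside, world axes, zero at the start; "moment": the same for the moment, N m; "opening": opening from 0.0 (shut) to 1.0 (fully open).
Only numpy, scipy, OpenCV 4.12 (cv2) and the standard library are available. Lean on these libraries where they do the work, as an engineer would, in place of code of your own. Each camera call takes 0.05 s, during which the arm holds its last target.

## Working session

There is one attempt and no reset: what is moved stays moved. The work goes in short steps, Python scripts to look and compute and a tool call to move; the robot and the scene stay as the last step left them, time stands still between calls to the robot, and variables do not carry over. Pictures are saved under pics/ and viewed, and the job is handed in when it is done.

Besides the shell and the picture viewer there is one more tool, called after "Emit:" as name(argument=value, ...) on one line, values as JSON. arm_command: Moves the arm, as the interface text tells. Its arguments: {"type":"object","properties":{"targets":{"type":"array"}},"required":["targets"]}

```bash
ls -la; mkdir -p pics; cat > h.py <<'E'
import numpy as np, cv2
from cell import env, read_camera, get_calibration
def K(c):
    f=200/np.tan(np.radians(c['vfov'])/2); return np.array([[f,0,c['cx']],[0,f,c['cy']],[0,0,1]])
def dist(c): return np.array([c['k1'],0,0,0,0],float)
def grab(name,fn=None):
    c=get_calibration(name); p,d=read_camera(name)
    if fn: cv2.imwrite('pics/'+fn,p)
    return c,p,d
def cloud(c,d):
    h,w=d.shape; u,v=np.meshgrid(np.arange(w),np.arange(h))
    pts=np.stack([u,v],-1).reshape(-1,1,2).astype(np.float64)
    n=cv2.undistortPoints(pts,K(c),dist(c)).reshape(h,w,2)
    P=np.concatenate([n*d[...,None],d[...,None],np.ones((h,w,1))],-1)
    return (P@np.array(c['world_from_camera']).T)[...,:3]
def proj(c,X):
    T=np.linalg.inv(np.array(c['world_from_camera'])); X=np.atleast_2d(X).astype(float)
    r,_=cv2.Rodrigues(T[:3,:3]); return cv2.projectPoints(X,r,T[:3,3],K(c),dist(c))[0].reshape(-1,2)
def ray(c,uv,z):
    T=np.array(c['world_from_camera']); n=cv2.undistortPoints(np.array([[uv]],float),K(c),dist(c)).reshape(2)
    d=T[:3,:3]@np.array([n[0],n[1],1]); o=T[:3,3]; return o+d*(z-o[2])/d[2]
E
python3 - <<'E'
from h import *
print(env.state())
for n in ['top','side','wrist']:
    c,p,d=grab(n,n+'0.png'); print(n,{k:(np.round(v,3).tolist() if k=='world_from_camera' else v) for k,v in c.items()}); np.savez(n+'0.npz',p=p,d=d)
E
```

```text
total 12
drwxr-xr-x  3 agent agent 4096 Dec  6 16:00 .
drwxr-xr-x 23 root  root  4096 Dec  6 16:00 ..
drwxr-xr-x  2 agent agent 4096 Dec  6 16:00 pics
{'t': 0.0, 'joints': array([-1.21463187e+00,  4.91582474e-01,  1.55945336e+00, -2.33105322e-05,
        1.09169701e+00, -1.05590871e-01]), 'qvel': array([-0.00021076,  0.00122592, -0.00029903, -0.00123112,  0.0001669 ,
        0.00066726]), 'tau': array([ 2.98866384e-03, -6.12643147e+01, -2.58182645e+01,  6.94364123e-02,
        4.82151029e-02, -9.88416423e-05]), 'eef_pos': array([ 278.38453246, -559.30348691,  214.04616703]), 'tcp_rot': array([-3.14045663e+00, -9.96117699e-05,  4.61766033e-01]), 'ft_force': array([0.4762609 , 0.31502584, 0.13086796]), 'moment': array([ 0.01889638,  0.011473  , -0.01550594]), 'opening': 0.9977850209437245}
top {'vfov': 56.30773176678363, 'cx': 315.26784417911114, 'cy': 195.3254649432641, 'k1': -0.032557305235032426, 'world_from_camera': [[0.027, -0.984, 0.175, 345.654], [-0.999, -0.022, 0.029, -28.744], [-0.024, -0.175, -0.984, 1178.182], [0.0, 0.0, 0.0, 1.0]]}
side {'vfov': 54.3261551724319, 'cx': 323.8795743072364, 'cy': 196.16124183741482, 'k1': 0.018611564778141524, 'world_from_camera': [[-0.997, -0.058, 0.051, 452.672], [-0.076, 0.602, -0.795, 984.335], [0.015, -0.796, -0.604, 851.82], [0.0, 0.0, 0.0, 1.0]]}
wrist {'vfov': 65.73427417632901, 'cx': 316.30365915499686, 'cy': 201.36469611381233, 'k1': 0.013083607095662449, 'world_from_camera': [[0.445, -0.868, -0.218, 339.806], [-0.895, -0.432, -0.107, -529.11], [-0.001, 0.243, -0.97, 383.521], [0.0, 0.0, 0.0, 1.0]]}
```

View pics/top0.png

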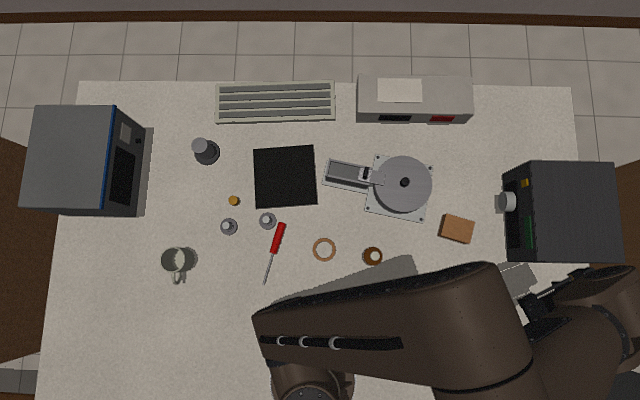

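View pics/side0.png

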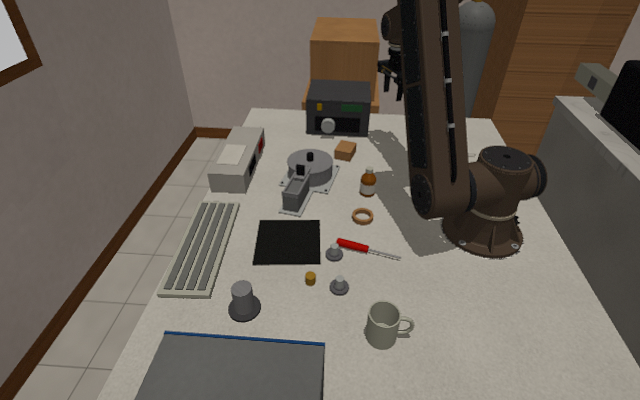

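The top view shows the canister and lid with knob at (404,182), the lock at (365,175), the mat at (285,176), and two cassettes at (229,226) and (267,220). The side view agrees. The arm hides part of the bench, so I'll look for more cassettes later.

```bash
python3 - <<'E'
from h import *
for n in ['top','side']:
    c=get_calibration(n); z=np.load(n+'0.npz'); p,d=z['p'],z['d']; X=cloud(c,d)
    np.save(n+'X.npy',X)
    if n=='top':
        for nm,(u,v) in dict(c1=(229,226),c2=(267,220),knob=(404,182),grip=(365,174),mat=(285,176),bench=(340,260),lid=(420,170)).items():
            print(nm,np.round(X[v-1:v+2,u-1:u+2].reshape(-1,3).mean(0),1))
    # fits by height band
    def clus(lo,hi,xr,yr):
        m=(X[...,2]>lo)&(X[...,2]<hi)&(X[...,0]>xr[0])&(X[...,0]<xr[1])&(X[...,1]>yr[0])&(X[...,1]<yr[1])
        return m
    for zz in [(35,50)]:
        m=clus(*zz,(300,900),(-400,600)).astype(np.uint8)
        k,l,s,ce=cv2.connectedComponentsWithStats(m)
        for i in range(1,k):
            if s[i,4]>8: 
                q=X[l==i]; print(n,ce[i].round(),s[i,4],q.mean(0).round(1),q.min(0).round(),q.max(0).round())
c=get_calibration('top')
for z in (72,78): print()
E
```

```text
c1 [446.2 267.5  38.1]
c2 [467.1 150.2  42.5]
knob [ 581.8 -256.3  103.3]
grip [ 598.4 -140.   124. ]
mat [615.3 105.    3.6]
bench [ 3.525e+02 -7.660e+01 -3.000e-01]
lid [ 626.8 -311.8   72.4]
top [400. 118.] 167 [ 802.9 -258.3   42.4] [ 799. -400.   35.] [ 807. -123.   50.]
top [140. 131.] 32 [746.  580.4  43. ] [724. 577.  36.] [768. 584.  50.]
top [134. 180.] 188 [585.  580.5  43. ] [468. 577.  35.] [706. 585.  50.]
top [207. 153.] 33 [677.1 351.6  42.9] [664. 341.  35.] [704. 373.  50.]
top [330. 179.] 9 [598.4 -40.1  42.2] [596. -52.  38.] [600. -28.  46.]
top [352. 184.] 25 [ 584.9 -108.8   43.2] [ 578. -139.   36.] [592. -78.  50.]
top [377. 194.] 25 [ 554.  -184.5   42.5] [ 526. -202.   35.] [ 588. -176.   50.]
top [388. 209.] 14 [ 511.1 -220.5   42.1] [ 504. -237.   35.] [ 519. -207.   50.]
top [445. 227.] 140 [ 457.6 -389.9   44.7] [ 428. -400.   36.] [ 498. -376.   50.]
top [266. 219.] 50 [468.7 154.3  41.8] [458. 144.  35.] [480. 167.  46.]
top [226. 225.] 50 [447.4 277.1  42.1] [436. 266.  35.] [458. 288.  47.]
top [169. 258.] 43 [342.5 442.8  42.8] [311. 426.  36.] [37
[... 251 characters left out ...]
.]
side [290. 173.] 13 [ 658.8 -214.2   41.7] [ 648. -233.   35.] [ 668. -200.   48.]
side [320. 177.] 77 [ 544.8 -193.9   42.7] [ 507. -244.   36.] [ 583. -170.   50.]
side [367. 187.] 53 [ 371.5 -146.    42.8] [ 344. -166.   35.] [ 398. -138.   50.]
side [295. 200.] 96 [617.2 -50.   42.5] [ 583. -144.   35.] [659. -23.  50.]
side [334. 246.] 48 [474.3 158.9  41.6] [464. 145.  36.] [485. 169.  46.]
side [339. 279.] 59 [452.4 280.9  41.5] [442. 268.  36.] [464. 291.  45.]
side [243. 305.] 74 [687.6 386.9  42.4] [669. 370.  36.] [715. 394.  50.]
side [383. 315.] 108 [339.1 388.3  42.8] [310. 380.  35.] [373. 406.  50.]
side [380. 336.] 123 [349.9 446.2  42.3] [309. 419.  35.] [383. 456.  50.]
```

```bash
python3 - <<'E'
import cv2,numpy as np
p=cv2.imread('pics/top0.png'); cv2.imwrite('pics/t0a.png',cv2.resize(p[130:280,180:460],None,fx=2.8,fy=2.8,interpolation=cv2.INTER_CUBIC))
p=cv2.imread('pics/side0.png'); cv2.imwrite('pics/s0a.png',cv2.resize(p[130:330,200:440],None,fx=3,fy=3,interpolation=cv2.INTER_CUBIC))
E
```

```text
(no output)
```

View pics/t0a.png

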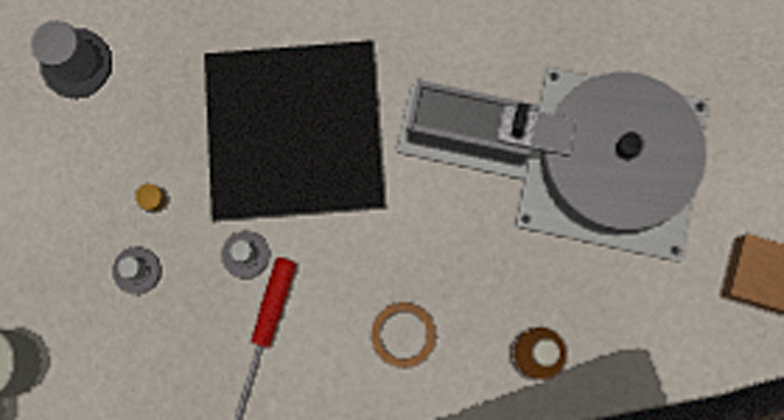

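View pics/wrist0.png

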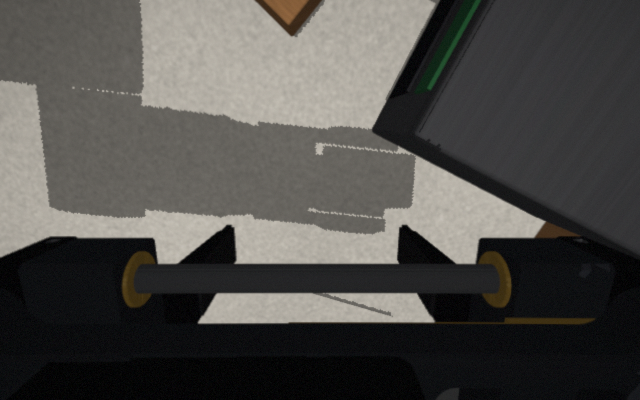

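```bash
cat > fit.py <<'E'
from h import *
from scipy.optimize import least_squares
def fitcirc(X,zlo,zhi,c0,rmax):
    m=(X[...,2]>zlo)&(X[...,2]<zhi)&(np.hypot(X[...,0]-c0[0],X[...,1]-c0[1])<rmax)
    q=X[m][:,:2]
    h=cv2.convexHull(q.astype(np.float32)).reshape(-1,2)
    return cv2.minEnclosingCircle(h), len(q), q.mean(0), q
E
python3 - <<'E'
from fit import *
for n in ['top','side']:
    X=np.load(n+'X.npy')
    (c,r),k,m,q=fitcirc(X,69,75,(583,-257),95)
    print(n,'lid',np.round(c,1),r,k,m.round(1), np.median(X[(abs(X[...,2]-72)<6)&(np.hypot(X[...,0]-583,X[...,1]+257)<80)&(np.hypot(X[...,0]-583,X[...,1]+257)>30)][:,2]))
    for nm,lo,hi,c0,rm in [('knob',97,108,(582,-256),30),('gript',117,130,(598,-140),40),('c1',40,46,(448,275),20),('c2',40,46,(470,155),20),('c1foot',7,13,(448,275),40),('c2foot',7,13,(470,155),40)]:
        (c,r),k,m,q=fitcirc(X,lo,hi,c0,rm); rr=cv2.minAreaRect(q.astype(np.float32)); print(n,nm,np.round(c,1),round(r,1),k,m.round(1),np.round(rr[0],1),np.round(rr[1],1),round(rr[2],1))
    m=(abs(X[...,2]-3)<4)&(X[...,0]>480)&(X[...,0]<740)&(X[...,1]>-30)&(X[...,1]<230)
    p=np.load(n+'0.npz')['p']; m&=p.max(-1)<50
    print('mat',[np.round(v,2) for v in cv2.minAreaRect(X[m][:,:2].astype(np.float32))],X[m].mean(0))
    # base plate
    m=(X[...,2]>5)&(X[...,2]<11)&(X[...,0]>450)&(X[...,0]<720)&(X[...,1]>-380)&(X[...,1]<10)
    q=X[m][:,:2].astype(np.float32); print('plate',len(q),[np.round(v,2) for v in cv2.minAreaRect(q)])
    m=(X[...,2]>80)&(X[...,2]<90)&(X[...,0]>520)&(X[...,0]<660)&(X[...,1]>-240)&(X[...,1]<10)
    q=X[m][:,:2].astype(np.float32); print('rails',len(q),[np.round(v,2) for v in cv2.minAreaRect(q)])
E
```

```text
top lid [ 585.3 -260.5] 86.83446502685547 1960 [ 582.9 -263.2] 72.3044107923381
top knob [ 585.3 -260.6] 12.9 61 [ 585.1 -260.6] [ 585.8 -260.2] [23.4 24.1] 77.7
top gript [ 606.2 -144.2] 15.0 42 [ 605.7 -143. ] [ 606.4 -143.3] [11.2 29.7] 78.8
top c1 [448.  277.4] 11.4 35 [447.8 277.8] [448.6 277.3] [18.6 22. ] 0.4
top c2 [469.  154.7] 11.4 39 [469.5 154.4] [469.5 154.8] [21.7 20.3] 20.6
top c1foot [444.2 276.7] 30.0 126 [448.8 275.1] [448.7 278.2] [51.3 53.1] 47.3
top c2foot [469.3 154.7] 26.6 126 [467.8 153.7] [469.2 155.4] [47.8 51.2] 2.6
mat [array([616.33, 107.38]), array([197.37, 196.75]), np.float64(5.78)] [614.71741522 107.13861312   3.13380182]
plate 1024 [array([ 585.47, -185.38]), array([389.83, 267.52]), np.float64(89.58)]
rails 405 [array([ 611.38, -115.69]), array([176.27,  56.72]), np.float64(79.02)]
side lid [ 588.4 -256.8] 89.02881622314453 697 [ 587.1 -258.9] 72.16142030529454
side knob [ 591.5 -256.9] 13.8 24 [ 589.3 -255.5] [ 590.4 -257.5] [21.1 26.9] 33.7
side gript [ 611.2 -140.1] 14.8 27 [ 611.1 -138.5] [ 611.3 -139. ] [14.3 27.1] 85.3
side c1 [452.8 279.3] 12.0 47 [453.2 279.5] [453.3 278.7] [22.3 20.2] 56.2
side c2 [473.1 155.5] 12.7 37 [474.  157.4] [474.7 156. ] [20.7 23.2] 2.9
side c1foot [452.3 280.9] 28.1 138 [452.3 286.5] [452.9 282.5] [52.2 51.1] 2.5
side c2foot [467.4 152.7] 35.6 128 [472.2 161.9] [472.6 153.7] [66.2 50.8] 82.2
mat [array([619.18, 106.91]), array([195.83, 202.17]), np.float64(5.37)] [619.0286565  113.35218188   3.44778143]
plate 486 [array([ 594.26, -186.19]), array([390.95, 252.02]), np.float64(88.98)]
rails 170 [array([ 615.7 , -113.11]), array([182.09,  55.86]), np.float64(78.82)]
```

```bash
cat >> h.py <<'E'
from scipy.spatial.transform import Rotation as Ro
def rel(*tgts):
    s=env.state(); R0=Ro.from_euler('xyz',s['tcp_rot']); p0=np.array(s['eef_pos'])
    print('t %.2f pos %s rot %s F %s op %.3f'%(s['t'],p0.round(1),np.round(s['tcp_rot'],3),np.round(s['ft_force'],1),s['opening']))
    for x,y,z,yaw in tgts:
        R1=Ro.from_euler('xyz',[np.pi,0,yaw]); 
        print('  ->',(x,y,z,yaw),'turn',(R0.inv()*R1).as_rotvec().round(3),'shift',(R0.inv().apply(np.array([x,y,z])-p0)/1000).round(4))
E
python3 - <<'E'
from h import *
rel((400,-250,230,-0.183),(609,-141,230,-0.183))
X=np.load('topX.npy')
m=(X[...,1]<-430)&(X[...,2]>100)&(X[...,1]>-700)&(X[...,0]>350)
print(X[m].min(0),X[m].max(0))
m=(X[...,0]>720)&(X[...,2]>20)&(abs(X[...,1])<500)&(X[...,0]<1000)
print(X[m].min(0),X[m].max(0))
E
```

```text
t 0.15 pos [ 278.5 -559.4  214.2] rot [-3.141 -0.     0.462] F [ 0.2  0.3 -0.1] op 0.997
  -> (400, -250, 230, -0.183) turn [-0.001  0.     0.645] shift [ 0.2467 -0.2228 -0.0156]
  -> (609, -141, 230, -0.183) turn [-0.001  0.     0.645] shift [ 0.4823 -0.2272 -0.0156]
[ 351.48259609 -699.98994419  100.0093612 ] [ 640.14820061 -566.66190251  497.40491141]
[ 789.21232181 -480.75610957   20.00098693] [943.23732934 348.46352735  93.9540167 ]
```

Emit:
arm_command(targets=[[[0, 0, 0.13], [0.03, -0.04, -0.003], 0], [[0, 0, 0.26], [0.07, -0.08, -0.006], 0], [[0, 0, 0.39], [0.11, -0.12, -0.01], 0], [[0, 0, 0.52], [0.15, -0.15, -0.016], 0], [[0, 0, 0.645], [0.19, -0.18, -0.016], 0], [[0, 0, 0.645], [0.22, -0.2, -0.016], 0], [[0, 0, 0.645], [0.247, -0.223, -0.016], 0], [[0, 0, 0.645], [0.247, -0.223, -0.016], 0]])

```text
t: 0.95
eef_pos: [401.2, -246.6, 230.7]
tcp_rot: [-3.141, 0.0, -0.179]
ft_force: [-0.4, -0.3, -1.3]
opening: 0.997
```

```bash
python3 - <<'E'
from h import *
rel((609,-141,230,-0.183),(560,-170,230,-0.183))
E
```

```text
t 0.95 pos [ 401.2 -246.6  230.7] rot [-3.141  0.    -0.179] F [-0.4 -0.3 -1.3] op 0.997
  -> (609, -141, 230, -0.183) turn [-0.001  0.     0.004] shift [ 0.1857 -0.1409  0.0008]
  -> (560, -170, 230, -0.183) turn [-0.001  0.     0.004] shift [ 0.1427 -0.1037  0.0008]
```

Emit:
arm_command(targets=[[[0, 0, 0.004], [0.036, -0.026, 0], 0], [[0, 0, 0.004], [0.072, -0.052, 0], 0], [[0, 0, 0.004], [0.108, -0.078, 0], 0], [[0, 0, 0.004], [0.143, -0.104, 0], 0], [[0, 0, 0.004], [0.143, -0.104, 0], 0], [[0, 0, 0.004], [0.143, -0.104, 0], 0]])

```text
t: 1.55
eef_pos: [559.8, -173.8, 229.9]
tcp_rot: [3.142, 0.001, -0.186]
ft_force: [-0.1, 0.4, 0.6]
opening: 0.998
```

```bash
python3 - <<'E'
from fit import *
rel((609,-141,230,-0.183))
c,p,d=grab('wrist','w1.png'); X=cloud(c,d); np.save('wX.npy',X)
for nm,lo,hi,c0,rm in [('knob',97,108,(587,-258),30),('gript',117,130,(608,-141),40),('lid',69,75,(587,-258),95),('rails',80,90,(615,-113),110)]:
    (cc,r),k,m,q=fitcirc(X,lo,hi,c0,rm)
    rr=cv2.minAreaRect(q.astype(np.float32)); print(nm,np.round(cc,1),round(r,1),k,m.round(1),np.round(rr[0],1),np.round(rr[1],1),round(rr[2],1))
c,p,d=grab('side','s1.png');c,p,d=grab('top','t1.png')
E
```

```text
t 1.55 pos [ 559.8 -173.8  229.9] rot [ 3.142e+00  1.000e-03 -1.860e-01] F [-0.1  0.4  0.6] op 0.998
  -> (609, -141, 230, -0.183) turn [ 0.     0.001 -0.003] shift [ 0.0423 -0.0413 -0.0002]
knob [ 587.  -259.7] 12.8 576 [ 587.4 -259.3] [ 587.1 -259.5] [24.9 24.8] 58.1
gript [ 608.4 -142.4] 15.1 459 [ 608.6 -143.1] [ 608.4 -143. ] [12.  29.3] 76.4
lid [ 587.3 -259.8] 86.9 19984 [ 591.3 -264.1] [ 587.4 -261.5] [168.6 172.5] 80.5
rails [ 614.6 -113.8] 91.3 3358 [ 608.9 -142.1] [ 613.7 -114.6] [177.4  55.4] 79.4
```

View pics/w1.png

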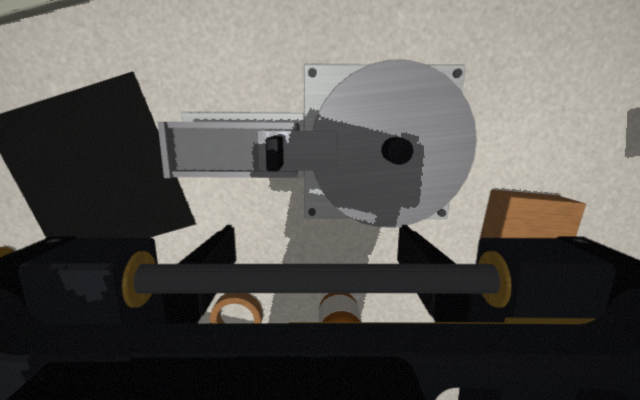

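View pics/t1.png

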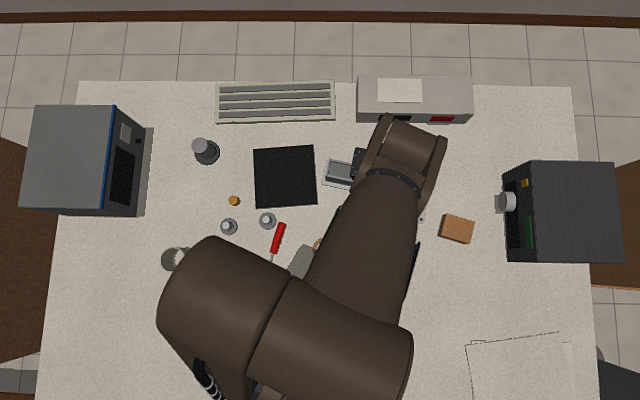

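View pics/s1.png

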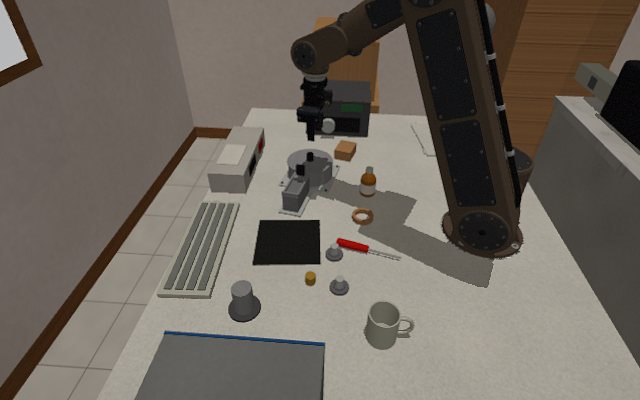

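The wrist view shows the knob at (397,151), the fin at (274,153) and no other cassettes, so there are two. The wrist estimates are knob (587,-260) and fin (608.5,-142.7), which lie between the top and side results. Next I go over the fin.

```bash
python3 - <<'E'
from h import *
rel((608.5,-142.7,230,-0.183),(608.5,-142.7,92,-0.183))
E
```

```text
t 1.70 pos [ 558.9 -174.5  230.6] rot [ 3.141  0.    -0.188] F [-0.2  0.3 -0.8] op 1.003
  -> (608.5, -142.7, 230, -0.183) turn [ 0.     0.    -0.005] shift [ 0.0427 -0.0405  0.0006]
  -> (608.5, -142.7, 92, -0.183) turn [ 0.     0.    -0.005] shift [ 0.0428 -0.0406  0.1386]
```

Emit:
arm_command(targets=[[[0, 0, -0.004], [0.022, -0.02, 0], 0], [[0, 0, -0.004], [0.043, -0.04, 0], 0], [[0, 0, -0.004], [0.043, -0.04, 0.03], 0], [[0, 0, -0.004], [0.043, -0.04, 0.06], 0], [[0, 0, -0.004], [0.043, -0.04, 0.09], 0], [[0, 0, -0.004], [0.043, -0.04, 0.115], 0], [[0, 0, -0.004], [0.043, -0.04, 0.13], 0], [[0, 0, -0.004], [0.043, -0.04, 0.138], 0]])

```text
t: 2.5
eef_pos: [608.4, -143.2, 91.6]
tcp_rot: [-3.141, 0.002, -0.185]
ft_force: [-0.3, 0.2, 0.4]
opening: 1.0
```

Emit:
arm_command(targets=[[[0, 0, 0], [0, 0, 0], 255], [[0, 0, 0], [0, 0, 0], 255], [[0, 0, 0], [0, 0, 0], 255], [[0, 0, 0], [0, 0, 0], 255], [[0, 0, 0], [0, 0, 0], 255], [[0, 0, 0], [0, 0, 0], 255], [[0, 0, 0], [0, 0, 0], 255], [[0, 0, 0], [0, 0, 0], 255]])

```text
t: 3.3
eef_pos: [609.5, -142.3, 92.6]
tcp_rot: [3.142, -0.0, -0.183]
ft_force: [-0.4, -0.1, 0.1]
opening: 0.385
```

```bash
python3 - <<'E'
from h import *
rel((608.5+.18*60,-142.7+.984*60,92,-0.183),(608.5,-142.7,92,-0.183))
E
```

```text
t 3.30 pos [ 609.5 -142.3   92.6] rot [ 3.142 -0.    -0.183] F [-0.4 -0.1  0.1] op 0.385
  -> (619.3, -83.66, 92, -0.183) turn [ 0. -0. -0.] shift [-0.0011 -0.0595  0.0006]
  -> (608.5, -142.7, 92, -0.183) turn [ 0. -0. -0.] shift [-0.0009  0.0006  0.0006]
```

Still closing (0.385 open); keep waiting.

Emit:
arm_command(targets=[[[0, 0, 0], [0, 0, 0], 255], [[0, 0, 0], [0, 0, 0], 255], [[0, 0, 0], [0, 0, 0], 255], [[0, 0, 0], [0, 0, 0], 255], [[0, 0, 0], [0, 0, 0], 255], [[0, 0, 0], [0, 0, 0], 255]])

```text
t: 3.9
eef_pos: [609.5, -142.4, 92.6]
tcp_rot: [3.142, -0.0, -0.183]
ft_force: [-0.7, 0.5, 0.2]
opening: 0.126
```

Emit:
arm_command(targets=[[[0, 0, 0], [0, -0.01, 0], 255], [[0, 0, 0], [0, -0.02, 0], 255], [[0, 0, 0], [0, -0.03, 0], 255], [[0, 0, 0], [0, -0.04, 0], 255], [[0, 0, 0], [0, -0.05, 0], 255], [[0, 0, 0], [0, -0.056, 0], 255], [[0, 0, 0], [0, -0.059, 0], 255], [[0, 0, 0], [0, -0.059, 0], 255]])

```text
t: 4.7
eef_pos: [620.2, -87.3, 92.6]
tcp_rot: [3.136, -0.001, -0.182]
ft_force: [-2.4, -27.4, -3.4]
opening: 0.121
```

Emit:
arm_command(targets=[[[0, 0, 0], [0, -0.001, 0], 255], [[0, 0, 0], [0, -0.002, 0], 255], [[0, 0, 0], [0, -0.002, 0], 255]])

```text
t: 5.0
eef_pos: [620.3, -87.1, 92.7]
tcp_rot: [3.135, -0.001, -0.183]
ft_force: [-5.1, -37.5, -2.9]
opening: 0.124
```

Force builds at the stop after about 56 mm. I'll release and check by camera.

Emit:
arm_command(targets=[[[0, 0, 0], [0, 0.002, 0], 60], [[0, 0, 0], [0, 0.002, 0], 60], [[0, 0, 0], [0, 0.002, 0], 60], [[0, 0, 0], [0, 0.002, 0], 60], [[0, 0, 0], [0, 0.002, 0], 60], [[0, 0, 0], [0, 0.002, 0], 60], [[0, 0, 0], [0, 0.002, 0], 60]])

```text
t: 5.7
eef_pos: [620.3, -84.1, 92.7]
tcp_rot: [3.142, -0.0, -0.183]
ft_force: [0.6, 0.9, 0.7]
opening: 0.658
```

Emit:
arm_command(targets=[[[0, 0, 0], [0, 0, -0.03], 60], [[0, 0, 0], [0, 0, -0.06], 60], [[0, 0, 0], [-0.02, 0.02, -0.1], 60], [[0, 0, 0], [-0.05, 0.05, -0.138], 60], [[0, 0, 0], [-0.05, 0.08, -0.138], 60], [[0, 0, 0], [-0.05, 0.08, -0.138], 60]])

```text
t: 6.3
eef_pos: [555.8, -156.6, 232.5]
tcp_rot: [3.14, -0.003, -0.186]
ft_force: [-0.1, 0.7, -0.8]
opening: 0.764
```

```bash
cat > look.py <<'E'
from fit import *
import sys
rel()
c,p,d=grab('wrist',sys.argv[1]); X=cloud(c,d)
for nm,lo,hi,c0,rm in [('knob',97,108,(587,-258),40),('gript',117,130,(615,-100),80),('lid',69,75,(587,-258),95),('rails',80,90,(615,-113),110)]:
    try:
        (cc,r),k,m,q=fitcirc(X,lo,hi,c0,rm)
        rr=cv2.minAreaRect(q.astype(np.float32)); print(nm,np.round(cc,1),round(r,1),k,m.round(1),np.round(rr[0],1),np.round(rr[1],1),round(rr[2],1))
    except Exception as e: print(nm,'none')
E
python3 look.py w2.png
```

```text
t 6.30 pos [ 555.8 -156.6  232.5] rot [ 3.14e+00 -3.00e-03 -1.86e-01] F [-0.1  0.7 -0.8] op 0.764
knob [ 586.8 -259.6] 12.9 570 [ 587.3 -259.1] [ 587.2 -259.2] [24.6 24.6] 44.2
gript [618.9 -88.1] 15.4 477 [619.2 -88.4] [619.  -87.6] [12.2 29.4] 79.6
lid [ 587.1 -260.5] 87.3 21020 [ 591.5 -260.6] [ 587.3 -260.5] [172.5 172.2] 79.6
rails [616.9 -94.1] 72.5 3204 [ 617.1 -101.3] [617.5 -93.8] [135.3  55.7] 79.1
```

View pics/w2.png

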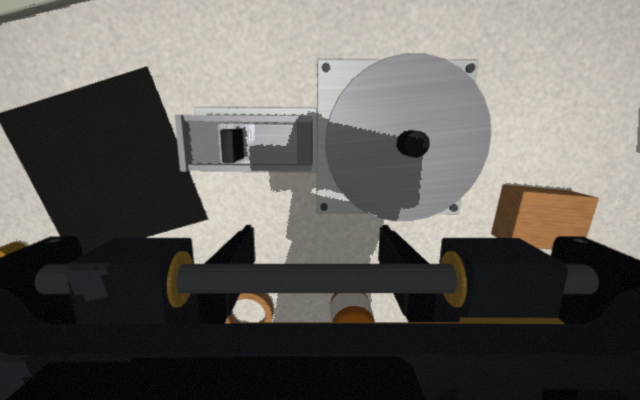

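```bash
cat > prof.py <<'E'
from fit import *
def prof(X,pot=(587,-259.7),a=np.radians(79.6),g=0):
    u=np.array([np.cos(a),np.sin(a)]); v=np.array([u[1],-u[0]])
    r=X[...,:2]-np.array(pot); y=r@u; x=r@v
    for lo in range(30,245,5):
        m=(y>lo)&(y<lo+5)&(abs(x)<10)&(X[...,2]>0)
        m2=(y>lo)&(y<lo+5)&(abs(x)>20)&(abs(x)<27)&(X[...,2]>0)
        f=lambda m:np.percentile(X[m][:,2],[10,50,90]).round(0).tolist() if m.sum()>2 else None
        print(lo,f(m),f(m2))
E
python3 - <<'E'
from prof import *
print('before'); prof(np.load('wX.npy'))
c,p,d=grab('wrist'); np.save('wX2.npy',cloud(c,d)); print('after'); prof(np.load('wX2.npy'))
E
```

```text
before
30 [72.0, 322.0, 330.0] [315.0, 327.0, 350.0]
35 [71.0, 71.0, 72.0] [72.0, 350.0, 350.0]
40 [71.0, 71.0, 72.0] [72.0, 350.0, 350.0]
45 [71.0, 71.0, 72.0] [72.0, 349.0, 350.0]
50 [70.0, 71.0, 72.0] [72.0, 350.0, 350.0]
55 [70.0, 72.0, 83.0] [332.0, 350.0, 350.0]
60 [82.0, 82.0, 84.0] [71.0, 83.0, 350.0]
65 [81.0, 82.0, 83.0] [71.0, 72.0, 333.0]
70 [81.0, 82.0, 83.0] [70.0, 72.0, 333.0]
75 [81.0, 82.0, 83.0] [399.0, 399.0, 399.0]
80 [82.0, 82.0, 83.0] [8.0, 72.0, 333.0]
85 [82.0, 82.0, 83.0] [7.0, 7.0, 333.0]
90 [81.0, 82.0, 83.0] [6.0, 7.0, 82.0]
95 [82.0, 82.0, 83.0] [7.0, 8.0, 82.0]
100 [82.0, 82.0, 83.0] [41.0, 79.0, 80.0]
105 [82.0, 82.0, 83.0] [74.0, 79.0, 80.0]
110 [82.0, 104.0, 122.0] [73.0, 79.0, 81.0]
115 [122.0, 122.0, 123.0] [73.0, 79.0, 81.0]
120 [121.0, 122.0, 123.0] [74.0, 79.0, 80.0]
125 [314.0, 324.0, 330.0] [312.0, 323.0, 329.0]
130 [313.0, 326.0, 331.0] [79.0, 330.0, 349.0]
135 [313.0, 326.0, 331.0] [81.0, 349.0, 350.0]
140 [314.0, 330.0, 342.0] [79.0, 330.0, 349.0]
145 [312.0, 327.0, 331.0] [75.0, 330.0, 331.0]
150 [70.0, 326.0, 331.0] [70.0, 79.0, 81.0]
155 
[... 1869 characters left out ...]
5.0, 351.0]
160 [82.0, 82.0, 83.0] [79.0, 326.0, 327.0]
165 [82.0, 98.0, 120.0] [79.0, 326.0, 327.0]
170 [121.0, 122.0, 123.0] [310.0, 327.0, 330.0]
175 [121.0, 122.0, 123.0] [70.0, 79.0, 80.0]
180 [121.0, 122.0, 123.0] [70.0, 79.0, 80.0]
185 None [70.0, 79.0, 80.0]
190 [82.0, 82.0, 83.0] [70.0, 79.0, 80.0]
195 [69.0, 70.0, 71.0] [69.0, 79.0, 80.0]
200 [69.0, 69.0, 70.0] [69.0, 79.0, 80.0]
205 [69.0, 69.0, 70.0] [69.0, 79.0, 80.0]
210 [68.0, 70.0, 70.0] [69.0, 79.0, 80.0]
215 [68.0, 69.0, 70.0] [69.0, 79.0, 80.0]
220 [68.0, 69.0, 70.0] [70.0, 79.0, 80.0]
225 [69.0, 70.0, 83.0] [69.0, 79.0, 84.0]
230 [73.0, 85.0, 86.0] [81.0, 85.0, 86.0]
235 [84.0, 85.0, 85.0] [85.0, 85.0, 86.0]
240 None None
```

```bash
cat > prof2.py <<'E'
from fit import *
def edges(X,pot=(587,-259.7),a=np.radians(79.6)):
    u=np.array([np.cos(a),np.sin(a)]); v=np.array([u[1],-u[0]])
    r=X[...,:2]-np.array(pot); y=r@u; x=r@v; z=X[...,2]
    pr=lambda n,q:print(n,len(q),np.percentile(q,[0.5,2,5,50,95,98,99.5]).round(1)) if len(q)>5 else print(n,'-')
    m=(abs(x)<24)&(z>66)&(z<74)&(y>92); pr('tower floor y',y[m])
    m=(abs(x)<26)&(z>83)&(z<89)&(y>215); pr('rear stop y',y[m])
    m=(abs(x)<35)&(z>77)&(z<83)&(y>195)&(y<222); pr('rail x',x[m])
    m=(abs(x)<12)&(z>79.5)&(z<86)&(y>20)&(y<215); pr('tongue y',y[m])
    m=(abs(x)<35)&(z>115)&(z<128)&(y>90)&(y<200); pr('fin y',y[m]); pr('fin x',x[m])
    m=(z>5)&(z<11)&(y>-130)&(y<270)&(abs(x)<88); pr('plate y',y[m])
    m=(z>5)&(z<11)&(y>-80)&(y<80)&(abs(x)<125); pr('plate x',x[m])
    m=(z>69)&(z<75)&(abs(y)<95)&(abs(x)<95); pr('lid x',x[m&(abs(y)<15)]); pr('lid y',y[m&(abs(x)<15)])
E
python3 - <<'E'
from prof2 import *
print('before'); edges(np.load('wX.npy')); print('after');edges(np.load('wX2.npy'))
print('top0');edges(np.load('topX.npy'))
E
```

```text
before
tower floor y 3783 [107.8 130.3 143.4 185.9 227.4 229.7 230.2]
rear stop y 366 [228.9 229.2 229.4 232.3 235.5 235.8 236.1]
rail x 320 [-27.6 -27.4 -26.6 -21.2  28.   28.   28. ]
tongue y 1456 [ 59.6  60.6  62.6  90.1 135.5 137.4 138.3]
fin y 468 [112.9 113.  113.1 118.5 124.1 124.5 125. ]
fin x 468 [-14.3 -14.2 -13.1   0.2  13.2  14.4  14.6]
plate y 3866 [-94.  -90.8 -82.3  86.7 221.2 235.2 242.3]
plate x 1783 [-95.8 -95.2 -93.2  71.5  92.1  92.7  93.3]
lid x 4211 [-84.8 -81.6 -76.5  19.2  80.1  83.7  85.6]
lid y 3315 [-85.1 -83.  -79.6 -26.1  52.6  55.9  57.9]
after
tower floor y 2226 [100.6 101.6 102.8 204.6 229.  229.8 230.3]
rear stop y 357 [229.2 229.4 229.6 232.5 235.6 235.9 236.1]
rail x 326 [-27.2 -27.1 -27.   22.7  28.1  28.1  28.1]
tongue y 1344 [115.6 116.6 117.9 143.7 169.2 193.6 194.5]
fin y 499 [169.  169.1 169.2 174.  180.  180.3 180.9]
fin x 499 [-13.9 -13.7 -12.8   0.8  14.1  15.   15. ]
plate y 4472 [-93.3 -88.4  40.7  87.5 214.3 232.8 241.8]
plate x 1971 [-95.7 -95.3 -93.3  64.4  92.4  93.8  94. ]
lid x 4229 [-84.8 -81.8 -76.4  18.5  79.6  83.5  85.5]
lid y 4100 [-85.6 -83.4 -79.1  13.   78.7  82.9  85. ]
top0
tower floor y 415 [128.2 138.5 141.3 185.5 850.3 855.4 857.8]
rear stop y 141 [220.7 228.3 229.1 633.  856.8 857.6 858.6]
rail x 35 [-28.8 -28.5 -28.4  20.5  26.5  26.6  26.8]
tongue y 153 [ 57.9  59.2  61.   91.2 135.1 137.2 137.8]
fin y 41 [112.5 112.9 113.1 118.1 123.2 123.4 123.5]
fin x 41 [-16.7 -16.4 -15.7  -2.4  11.6  12.   12.6]
plate y 756 [-113.1  -92.5  -89.3   82.7  241.7  254.7  266. ]
plate x 450 [-121.  -108.9  -97.5  -79.7   89.6   97.1  122.4]
lid x 418 [-87.2 -84.7 -80.3 -14.1  77.1  81.2  83.5]
lid y 322 [-84.6 -82.8 -78.7 -25.8  49.7  53.4  55.8]
```

The tongue tip now measures 115 mm from the pot axis, which is exactly 60 + 55, so the lock is at its rear stop. It started at about 0.057 m. Now the lid knob.

```bash
python3 - <<'E'
from h import *
rel((587.2,-259.7,140,-0.183),(587.2,-259.7,79,-0.183))
E
```

```text
t 6.40 pos [ 556.4 -154.2  230.7] rot [-3.142 -0.    -0.185] F [-0.   0.4 -0.1] op 0.764
  -> (587.2, -259.7, 140, -0.183) turn [-0.    -0.    -0.002] shift [0.0496 0.098  0.0907]
  -> (587.2, -259.7, 79, -0.183) turn [-0.    -0.    -0.002] shift [0.0496 0.098  0.1517]
```

Emit:
arm_command(targets=[[[0, 0, 0], [0.017, 0.033, 0], 60], [[0, 0, 0], [0.034, 0.066, 0.02], 60], [[0, 0, 0], [0.05, 0.098, 0.04], 60], [[0, 0, 0], [0.05, 0.098, 0.08], 60], [[0, 0, 0], [0.05, 0.098, 0.11], 60], [[0, 0, 0], [0.05, 0.098, 0.135], 60], [[0, 0, 0], [0.05, 0.098, 0.148], 60], [[0, 0, 0], [0.05, 0.098, 0.152], 60]])

```text
t: 7.2
eef_pos: [587.7, -258.3, 76.8]
tcp_rot: [-3.141, 0.003, -0.182]
ft_force: [-0.5, -0.3, 0.6]
opening: 0.77
```

Emit:
arm_command(targets=[[[0, 0, 0], [0, 0, 0], 220], [[0, 0, 0], [0, 0, 0], 255], [[0, 0, 0], [0, 0, 0], 255], [[0, 0, 0], [0, 0, 0], 255], [[0, 0, 0], [0, 0, 0], 255], [[0, 0, 0], [0, 0, 0], 255], [[0, 0, 0], [0, 0, 0], 255], [[0, 0, 0], [0, 0, 0], 255]])

```text
t: 8.0
eef_pos: [587.9, -259.5, 78.9]
tcp_rot: [3.141, -0.0, -0.183]
ft_force: [-1.5, -0.3, 2.9]
opening: 0.268
```

```bash
python3 - <<'E'
from h import *
rel((587.2,-259.7,180,-0.183),(617.5,107.2,180,-0.183),(617.5,107.2,79-57,-0.183))
E
```

```text
t 8.00 pos [ 587.9 -259.5   78.9] rot [ 3.141 -0.    -0.183] F [-1.5 -0.3  2.9] op 0.268
  -> (587.2, -259.7, 180, -0.183) turn [ 0. -0. -0.] shift [-0.0006  0.0004 -0.1011]
  -> (617.5, 107.2, 180, -0.183) turn [ 0. -0. -0.] shift [-0.0376 -0.3659 -0.1012]
  -> (617.5, 107.2, 22, -0.183) turn [ 0. -0. -0.] shift [-0.0377 -0.366   0.0568]
```

Emit:
arm_command(targets=[[[0, 0, 0], [0, 0, -0.008], 255], [[0, 0, 0], [0, 0, -0.025], 255], [[0, 0, 0], [0, 0, -0.05], 255], [[0, 0, 0], [0, 0, -0.08], 255], [[0, 0, 0], [0, 0, -0.105], 255], [[0, 0, 0], [-0.004, -0.025, -0.105], 255], [[0, 0, 0], [-0.008, -0.06, -0.105], 255], [[0, 0, 0], [-0.012, -0.095, -0.105], 255]])

```text
t: 8.8
eef_pos: [593.0, -162.8, 183.9]
tcp_rot: [-3.141, 0.0, -0.184]
ft_force: [1.2, -0.7, -2.8]
opening: 0.268
```

Emit:
arm_command(targets=[[[0, 0, 0], [-0.004, -0.035, 0], 255], [[0, 0, 0], [-0.008, -0.075, 0], 255], [[0, 0, 0], [-0.012, -0.115, 0], 255], [[0, 0, 0], [-0.016, -0.155, 0], 255], [[0, 0, 0], [-0.02, -0.195, 0], 255], [[0, 0, 0], [-0.024, -0.235, 0], 255], [[0, 0, 0], [-0.026, -0.26, 0], 255], [[0, 0, 0], [-0.026, -0.271, 0], 255]])

```text
t: 9.6
eef_pos: [616.8, 109.8, 183.7]
tcp_rot: [-3.142, 0.001, -0.181]
ft_force: [-1.0, -0.2, -3.8]
opening: 0.267
```

```bash
python3 - <<'E'
from h import *
rel((617.5,107.2,180,-0.183),(617.5,107.2,79-57,-0.183))
E
```

```text
t 9.60 pos [616.8 109.8 183.7] rot [-3.142e+00  1.000e-03 -1.810e-01] F [-1.  -0.2 -3.8] op 0.267
  -> (617.5, 107.2, 180, -0.183) turn [-0.     0.001  0.002] shift [0.0012 0.0025 0.0037]
  -> (617.5, 107.2, 22, -0.183) turn [-0.     0.001  0.002] shift [0.0012 0.0025 0.1617]
```

Emit:
arm_command(targets=[[[0, 0, 0], [0, 0, 0.03], 255], [[0, 0, 0], [0, 0, 0.065], 255], [[0, 0, 0], [0, 0, 0.1], 255], [[0, 0, 0], [0, 0, 0.13], 255], [[0, 0, 0], [0, 0, 0.147], 255], [[0, 0, 0], [0, 0, 0.154], 255], [[0, 0, 0], [0, 0, 0.158], 255], [[0, 0, 0], [0, 0, 0.16], 255]])

```text
t: 10.4
eef_pos: [617.6, 107.2, 24.2]
tcp_rot: [-3.141, -0.001, -0.183]
ft_force: [-0.8, 0.4, -4.1]
opening: 0.263
```

Emit:
arm_command(targets=[[[0, 0, 0], [0, 0, 0.001], 255], [[0, 0, 0], [0, 0, 0.001], 255]])

```text
t: 10.6
eef_pos: [617.5, 107.4, 23.4]
tcp_rot: [-3.141, -0.001, -0.183]
ft_force: [-0.5, 0.0, -2.7]
opening: 0.263
```

Emit:
arm_command(targets=[[[0, 0, 0], [0, 0, 0.001], 255], [[0, 0, 0], [0, 0, 0.002], 255], [[0, 0, 0], [0, 0, 0.002], 150], [[0, 0, 0], [0, 0, 0.002], 100], [[0, 0, 0], [0, 0, 0.002], 60], [[0, 0, 0], [0, 0, 0.002], 60], [[0, 0, 0], [0, 0, 0.002], 60], [[0, 0, 0], [0, 0, 0.002], 60]])

```text
t: 11.4
eef_pos: [617.2, 107.4, 20.6]
tcp_rot: [3.142, -0.0, -0.183]
ft_force: [0.5, -0.4, 0.3]
opening: 0.714
```

Emit:
arm_command(targets=[[[0, 0, 0], [0, 0, -0.03], 60], [[0, 0, 0], [0, 0, -0.07], 60], [[0, 0, 0], [0, 0, -0.11], 60], [[0, 0, 0], [-0.03, 0, -0.15], 60], [[0, 0, 0], [-0.07, 0, -0.19], 60], [[0, 0, 0], [-0.1, 0, -0.2], 60], [[0, 0, 0], [-0.1, 0, -0.2], 60]])

```text
t: 12.1
eef_pos: [516.3, 126.4, 223.3]
tcp_rot: [-3.141, -0.003, -0.182]
ft_force: [0.8, -0.4, -0.3]
opening: 0.765
```

```bash
python3 - <<'E'
from fit import *
rel()
c,p,d=grab('wrist','w3.png'); X=cloud(c,d)
for nm,lo,hi,c0,rm in [('lid',12,18,(617,107),100),('knob',40,50,(617,107),40),('c1',39,46,(450,278),25),('c2',39,46,(470,155),25)]:
    try:
        (cc,r),k,m,q=fitcirc(X,lo,hi,c0,rm); print(nm,np.round(cc,1),round(r,1),k,m.round(1))
    except Exception as e: print(nm,'none')
E
```

```text
t 12.10 pos [516.3 126.4 223.3] rot [-3.141e+00 -3.000e-03 -1.820e-01] F [ 0.8 -0.4 -0.3] op 0.765
lid [616.5 107.7] 86.7 17919 [620.3 106.9]
knob [616.3 107.6] 12.7 464 [616.2 107.7]
c1 [451.2 278. ] 11.5 172 [454.3 278.8]
c2 [471.4 155.4] 11.8 293 [471.5 155.4]
```

View pics/w3.png

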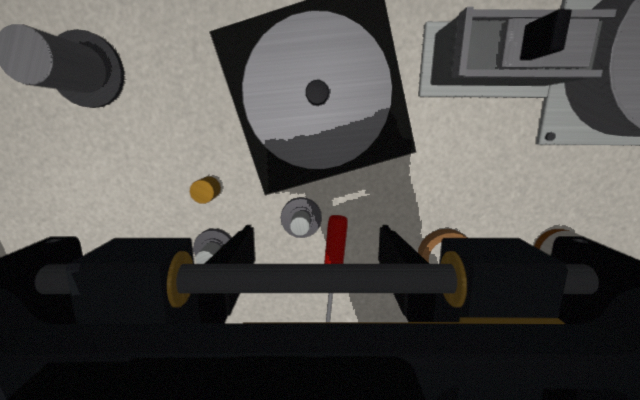

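Lid flat on the mat at (616,108), px (317,92). c2 is at px (300,225) with the screwdriver handle close by at (337,215), so I'll check clearance to choose the jaw direction.

```bash
python3 - <<'E'
from h import *
X=np.load('topX.npy'); p=np.load('top0.npz')['p']
c2=np.array([471.4,155.4]); c1=np.array([451.2,278])
# shift top cloud by offset (+2.5,+0.7)
for nm,c in (('c1',c1),('c2',c2)):
    r=X[...,:2]+np.array([2.2,.7])-c; R=np.hypot(r[...,0],r[...,1]); A=np.degrees(np.arctan2(r[...,1],r[...,0]))
    for a in range(-180,180,15):
        m=(abs((A-a+180)%360-180)<7.5)&(R>33)&(R<130)&(X[...,2]>7)
        if m.sum()>1: print(nm,a,R[m].min().round(0),X[m][:,2].max().round())
E
```

```text
c1 -180 35.0 8.0
c1 -120 85.0 9.0
c1 -90 79.0 46.0
c1 -75 98.0 46.0
c1 -45 113.0 8.0
c1 -15 67.0 37.0
c1 0 67.0 35.0
c1 30 85.0 8.0
c2 -180 121.0 20.0
c2 -165 59.0 30.0
c2 -150 45.0 30.0
c2 -135 40.0 29.0
c2 -120 38.0 31.0
c2 -105 37.0 29.0
c2 -90 42.0 23.0
c2 -60 103.0 12.0
c2 -30 65.0 9.0
c2 -15 64.0 10.0
c2 0 56.0 9.0
c2 15 61.0 8.0
c2 30 67.0 8.0
c2 60 110.0 37.0
c2 75 118.0 29.0
c2 90 99.0 45.0
c2 105 99.0 47.0
c2 150 92.0 9.0
```

```bash
python3 - <<'E'
from h import *
rel((471.4,155.4,120,0.785),(471.4,155.4,15,0.785))
E
```

```text
t 12.15 pos [518.  126.1 222.2] rot [-3.141e+00 -3.000e-03 -1.820e-01] F [0.6 0.6 0.4] op 0.766
  -> (471.4, 155.4, 120, 0.785) turn [ 0.001 -0.003 -0.967] shift [-0.0514 -0.0203  0.1021]
  -> (471.4, 155.4, 15, 0.785) turn [ 0.001 -0.003 -0.967] shift [-0.0516 -0.0202  0.2071]
```

Emit:
arm_command(targets=[[[0, 0, -0.14], [-0.02, -0.01, 0.01], 120], [[0, 0, -0.28], [-0.04, -0.02, 0.02], 120], [[0, 0, -0.42], [-0.0515, -0.02, 0.04], 120], [[0, 0, -0.56], [-0.0515, -0.02, 0.06], 120], [[0, 0, -0.7], [-0.0515, -0.02, 0.08], 120], [[0, 0, -0.84], [-0.0515, -0.02, 0.1], 120], [[0, 0, -0.967], [-0.0515, -0.02, 0.12], 120], [[0, 0, -0.967], [-0.0515, -0.02, 0.12], 120]])

```text
t: 12.95
eef_pos: [471.3, 154.3, 97.9]
tcp_rot: [-3.139, 0.004, 0.785]
ft_force: [-0.3, -0.0, 0.1]
opening: 0.531
```

```bash
python3 - <<'E'
from h import *
rel((471.4,155.4,15,0.785))
E
```

```text
t 12.95 pos [471.3 154.3  97.9] rot [-3.139  0.004  0.785] F [-0.3 -0.   0.1] op 0.531
  -> (471.4, 155.4, 15, 0.785) turn [-0.003  0.004  0.   ] shift [ 0.0011 -0.0005  0.0829]
```

Emit:
arm_command(targets=[[[0, 0, 0], [0.001, 0, 0.02], 120], [[0, 0, 0], [0.001, 0, 0.04], 120], [[0, 0, 0], [0.001, 0, 0.06], 120], [[0, 0, 0], [0.001, 0, 0.075], 120], [[0, 0, 0], [0.001, 0, 0.084], 120], [[0, 0, 0], [0.001, 0, 0.085], 120], [[0, 0, 0], [0.001, 0, 0.085], 120]])

```text
t: 13.65
eef_pos: [472.9, 155.4, 15.9]
tcp_rot: [3.141, -0.0, 0.783]
ft_force: [0.1, -0.2, -0.9]
opening: 0.527
```

```bash
python3 - <<'E'
from h import *
rel((471.4,155.4,15,0.785))
grab('wrist','w4.png'); grab('side','s4.png')
E
```

```text
t 13.65 pos [472.9 155.4  15.9] rot [ 3.141 -0.     0.783] F [ 0.1 -0.2 -0.9] op 0.527
  -> (471.4, 155.4, 15, 0.785) turn [ 0.    -0.    -0.002] shift [-0.0011 -0.0011  0.0009]
```

View pics/w4.png

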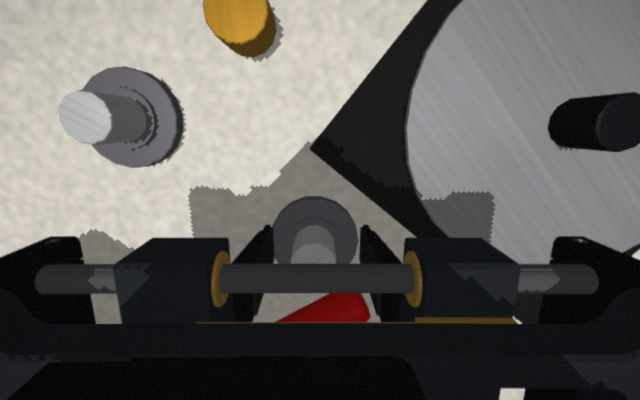

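The cassette sits centred between the fingers at px (315,250). Closing.

Emit:
arm_command(targets=[[[0, 0, 0], [0, 0, 0], 160], [[0, 0, 0], [0, 0, 0], 180], [[0, 0, 0], [0, 0, 0], 200], [[0, 0, 0], [0, 0, 0], 220], [[0, 0, 0], [0, 0, 0], 255], [[0, 0, 0], [0, 0, 0], 255], [[0, 0, 0], [0, 0, 0], 255]])

```text
t: 14.45
eef_pos: [472.6, 155.4, 15.7]
tcp_rot: [3.141, -0.0, 0.784]
ft_force: [-1.1, -0.6, 4.4]
opening: 0.245
```

```bash
python3 - <<'E'
from h import *
# placement points: canister x axis v=(.984,-.18)
o=np.array([587.1,-259.3]); v=np.array([.984,-.18])
for s in (-38,38): print(o+s*v)
a=o+38*v; rel((472,155.4,200,.785),(a[0],a[1],150,-0.183))
E
```

```text
[ 549.708 -252.46 ]
[ 624.492 -266.14 ]
t 14.45 pos [472.6 155.4  15.7] rot [ 3.141 -0.     0.784] F [-1.1 -0.6  4.4] op 0.245
  -> (472, 155.4, 200, 0.785) turn [ 0.    -0.    -0.001] shift [-0.0004 -0.0004 -0.1843]
  -> (np.float64(624.492), np.float64(-266.14), 150, -0.183) turn [ 0.    -0.     0.967] shift [-0.19    0.4058 -0.1342]
```

Emit:
arm_command(targets=[[[0, 0, 0], [0, 0, -0.02], 255], [[0, 0, 0], [0, 0, -0.06], 255], [[0, 0, 0], [0, 0, -0.1], 255], [[0, 0, 0], [0, 0, -0.135], 255], [[0, 0, 0.12], [-0.019, 0.04, -0.135], 255], [[0, 0, 0.24], [-0.038, 0.08, -0.135], 255], [[0, 0, 0.36], [-0.057, 0.12, -0.135], 255], [[0, 0, 0.48], [-0.075, 0.16, -0.135], 255]])

```text
t: 15.25
eef_pos: [532.6, -12.5, 150.6]
tcp_rot: [3.142, 0.0, 0.299]
ft_force: [-0.1, 1.2, -0.8]
opening: 0.244
```

```bash
python3 - <<'E'
from h import *
rel((624.5,-266,150,-.183))
E
```

```text
t 15.25 pos [532.6 -12.5 150.6] rot [3.142 0.    0.299] F [-0.1  1.2 -0.8] op 0.244
  -> (624.5, -266, 150, -0.183) turn [0.    0.    0.482] shift [0.0131 0.2693 0.0006]
```

Emit:
arm_command(targets=[[[0, 0, 0.1], [0.002, 0.04, 0], 255], [[0, 0, 0.2], [0.004, 0.08, 0], 255], [[0, 0, 0.3], [0.006, 0.12, 0], 255], [[0, 0, 0.4], [0.008, 0.16, 0], 255], [[0, 0, 0.482], [0.01, 0.2, 0], 255], [[0, 0, 0.482], [0.012, 0.24, 0], 255], [[0, 0, 0.482], [0.013, 0.269, 0], 255], [[0, 0, 0.482], [0.013, 0.269, 0], 255]])

```text
t: 16.05
eef_pos: [625.5, -266.9, 149.6]
tcp_rot: [3.141, 0.0, -0.181]
ft_force: [-0.8, 0.2, -0.0]
opening: 0.245
```

```bash
python3 - <<'E'
from fit import *
rel((624.5,-266,150,-.183),(624.5,-266,28,-.183))
c,p,d=grab('wrist','w5.png'); X=cloud(c,d)
m=(np.hypot(X[...,0]-587,X[...,1]+259)<60)&(X[...,2]<20); print('floor z',np.median(X[m][:,2]))
m=(X[...,2]>62)&(X[...,2]<70)&(np.hypot(X[...,0]-587,X[...,1]+259)<95); q=X[m][:,:2]; print('rim',len(q),cv2.minEnclosingCircle(q.astype(np.float32)),)
c,r=None,None
f=lambda s:np.hypot(q[:,0]-s[0],q[:,1]-s[1])-s[2]
print(least_squares(f,[587,-259,82],loss='soft_l1').x)
E
```

```text
t 16.05 pos [ 625.5 -266.9  149.6] rot [ 3.141  0.    -0.181] F [-0.8  0.2 -0. ] op 0.245
  -> (624.5, -266, 150, -0.183) turn [0.    0.    0.002] shift [-0.0012 -0.0007 -0.0004]
  -> (624.5, -266, 28, -0.183) turn [0.    0.    0.002] shift [-0.0012 -0.0008  0.1216]
floor z 11.410267004020454
rim 1335 ((601.1181030273438, -262.05914306640625), 81.91181945800781)
[ 586.40638603 -259.23098394   80.98707205]
```

View pics/w5.png

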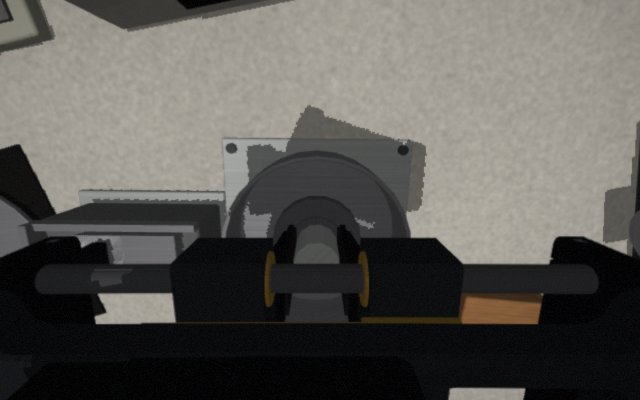

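The cassette is held over the open pot (px 318,230), and the rim fit puts the pot centre at (586.5,-259.2). Lowering.

Emit:
arm_command(targets=[[[0, 0, 0], [-0.001, 0, 0.03], 255], [[0, 0, 0], [-0.001, 0, 0.06], 255], [[0, 0, 0], [-0.001, 0, 0.085], 255], [[0, 0, 0], [-0.001, 0, 0.103], 255], [[0, 0, 0], [-0.001, 0, 0.113], 255], [[0, 0, 0], [-0.001, 0, 0.118], 255], [[0, 0, 0], [-0.001, 0, 0.12], 255], [[0, 0, 0], [-0.001, 0, 0.12], 255]])

```text
t: 16.9
eef_pos: [624.5, -263.4, 31.2]
tcp_rot: [3.141, -0.001, -0.178]
ft_force: [-0.3, 0.7, -0.2]
opening: 0.246
```

Emit:
arm_command(targets=[[[0, 0, 0], [0, 0, 0.001], 255], [[0, 0, 0], [0, 0, 0.001], 255], [[0, 0, 0], [0, 0, 0.002], 255], [[0, 0, 0], [0, 0, 0.002], 255]])

```text
t: 17.3
eef_pos: [624.3, -263.5, 28.7]
tcp_rot: [3.141, -0.0, -0.178]
ft_force: [0.2, -1.3, 0.0]
opening: 0.245
```

Emit:
arm_command(targets=[[[0, 0, 0], [0, 0, 0.001], 255], [[0, 0, 0], [0, 0, 0.001], 255], [[0, 0, 0], [0, 0, 0.001], 180], [[0, 0, 0], [0, 0, 0.001], 150], [[0, 0, 0], [0, 0, 0.001], 120], [[0, 0, 0], [0, 0, 0.001], 120], [[0, 0, 0], [0, 0, 0.001], 120]])

```text
t: 18.0
eef_pos: [624.3, -263.5, 27.6]
tcp_rot: [3.142, 0.0, -0.178]
ft_force: [-0.5, -0.3, -0.1]
opening: 0.52
```

Emit:
arm_command(targets=[[[0, 0, 0], [0, 0, -0.02], 120], [[0, 0, 0], [0, 0, -0.05], 120], [[0, 0, 0], [0, 0, -0.09], 120], [[0, 0, 0], [0, 0, -0.13], 120], [[0, 0, 0], [-0.03, 0, -0.16], 120], [[0, 0, 0], [-0.06, 0, -0.18], 120], [[0, 0, 0], [-0.08, 0, -0.18], 120], [[0, 0, 0], [-0.08, 0, -0.18], 120]])

```text
t: 18.8
eef_pos: [544.0, -249.0, 208.8]
tcp_rot: [3.141, -0.001, -0.179]
ft_force: [0.2, -1.1, -1.1]
opening: 0.531
```

```bash
python3 - <<'E'
from fit import *
rel((451.2,278,120,0.785))
c,p,d=grab('wrist','w6.png'); X=cloud(c,d)
for nm,lo,hi,c0,rm in [('c2 in pot',50,58,(624,-264),30)]:
    (cc,r),k,m,q=fitcirc(X,lo,hi,c0,rm); print(nm,np.round(cc,1),round(r,1),k,m.round(1))
c,p,d=grab('side','s6.png');X=cloud(c,d)
for nm,lo,hi,c0,rm in [('c1 (side)',39,46,(453,278),60),('lid side',12,18,(617,107),120)]:
    (cc,r),k,m,q=fitcirc(X,lo,hi,c0,rm); print(nm,np.round(cc,1),round(r,1),k,m.round(1))
E
```

```text
t 18.80 pos [ 544.  -249.   208.8] rot [ 3.141e+00 -1.000e-03 -1.790e-01] F [ 0.2 -1.1 -1.1] op 0.531
  -> (451.2, 278, 120, 0.785) turn [ 0.001 -0.    -0.964] shift [-0.1851 -0.5021  0.0885]
c2 in pot [ 623.4 -263.4] 11.8 433 [ 623.3 -263.3]
c1 (side) [453.3 279.9] 12.6 53 [452.8 280.7]
lid side [619.7 108.7] 88.2 1510 [618.5 115. ]
```

View pics/w6.png

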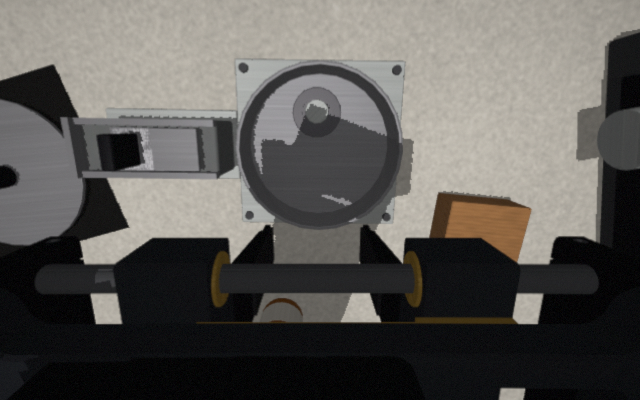

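View pics/s6.png

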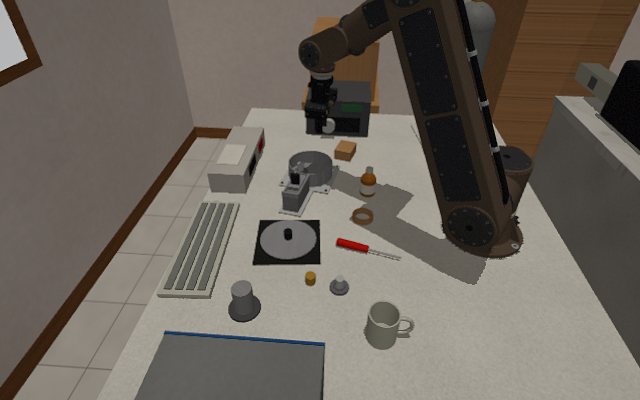

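The wrist view shows the first cassette upright on the pot floor at px (317,110). The side view shows c1 (339,285) and the lid (287,240) undisturbed. On to c1.

Emit:
arm_command(targets=[[[0, 0, -0.1], [-0.015, -0.045, 0], 120], [[0, 0, -0.2], [-0.03, -0.09, 0], 120], [[0, 0, -0.3], [-0.048, -0.135, 0], 120], [[0, 0, -0.4], [-0.065, -0.18, 0], 120], [[0, 0, -0.5], [-0.082, -0.225, 0], 120], [[0, 0, -0.6], [-0.1, -0.27, 0], 120], [[0, 0, -0.7], [-0.115, -0.315, 0], 120], [[0, 0, -0.8], [-0.13, -0.36, 0], 120]])

```text
t: 19.7
eef_pos: [481.8, 130.3, 207.2]
tcp_rot: [-3.142, 0.0, 0.626]
ft_force: [1.1, 0.9, 0.8]
opening: 0.527
```

```bash
python3 - <<'E'
from h import *
rel((451.6,278.3,150,.785))
E
```

```text
t 19.70 pos [481.8 130.3 207.2] rot [-3.142  0.     0.626] F [1.1 0.9 0.8] op 0.527
  -> (451.6, 278.3, 150, 0.785) turn [-0.     0.    -0.159] shift [ 0.0623 -0.1376  0.0572]
```

Emit:
arm_command(targets=[[[0, 0, -0.04], [0.015, -0.034, 0], 120], [[0, 0, -0.08], [0.03, -0.068, 0.01], 120], [[0, 0, -0.12], [0.046, -0.102, 0.03], 120], [[0, 0, -0.159], [0.0625, -0.1375, 0.057], 120], [[0, 0, -0.159], [0.0625, -0.1375, 0.08], 120], [[0, 0, -0.159], [0.0625, -0.1375, 0.1], 120], [[0, 0, -0.159], [0.0625, -0.1375, 0.1], 120]])

```text
t: 20.4
eef_pos: [451.4, 276.6, 104.7]
tcp_rot: [-3.14, 0.005, 0.782]
ft_force: [-0.6, -0.8, 0.6]
opening: 0.528
```

```bash
python3 - <<'E'
from fit import *
c,p,d=grab('wrist','w7.png'); X=cloud(c,d)
for nm,lo,hi,c0,rm in [('c1',39,46,(451,278),30),('c1foot',7,13,(451,278),40)]:
    (cc,r),k,m,q=fitcirc(X,lo,hi,c0,rm); print(nm,np.round(cc,1),round(r,1),k,m.round(1))
rel((451.6,278.3,15.5,.785))
E
```

```text
c1 [450.5 278.7] 11.9 672 [450.7 278.9]
c1foot [450.5 278.5] 27.0 1842 [453.1 280.9]
t 20.45 pos [452.1 276.6 106.3] rot [-3.141e+00  3.000e-03  7.810e-01] F [0.3 0.3 0.7] op 0.531
  -> (451.6, 278.3, 15.5, 0.785) turn [-0.001  0.003 -0.004] shift [ 0.0011 -0.0015  0.0908]
```

View pics/w7.png

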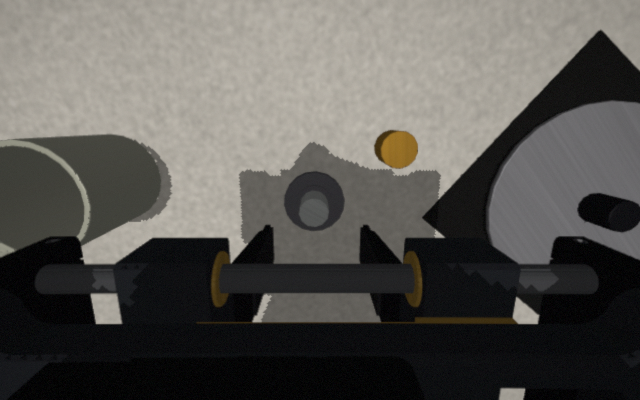

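Emit:
arm_command(targets=[[[0, 0, -0.004], [0.0005, -0.0025, 0.02], 120], [[0, 0, -0.004], [0.0005, -0.0025, 0.04], 120], [[0, 0, -0.004], [0.0005, -0.0025, 0.06], 120], [[0, 0, -0.004], [0.0005, -0.0025, 0.078], 120], [[0, 0, -0.004], [0.0005, -0.0025, 0.088], 120], [[0, 0, -0.004], [0.0005, -0.0025, 0.091], 120], [[0, 0, -0.004], [0.0005, -0.0025, 0.091], 120]])

```text
t: 21.15
eef_pos: [451.1, 278.5, 17.0]
tcp_rot: [3.141, -0.0, 0.785]
ft_force: [-0.7, -0.1, 0.7]
opening: 0.53
```

Emit:
arm_command(targets=[[[0, 0, 0], [0, 0, 0], 160], [[0, 0, 0], [0, 0, 0], 180], [[0, 0, 0], [0, 0, 0], 200], [[0, 0, 0], [0, 0, 0], 220], [[0, 0, 0], [0, 0, 0], 255], [[0, 0, 0], [0, 0, 0], 255], [[0, 0, 0], [0, 0, 0], 255]])

```text
t: 21.85
eef_pos: [450.8, 278.4, 16.9]
tcp_rot: [3.141, -0.0, 0.785]
ft_force: [-0.9, -0.1, 6.1]
opening: 0.248
```

```bash
python3 - <<'E'
from h import *
rel((549,-252.5,150,-.183))
E
```

```text
t 21.85 pos [450.8 278.4  16.9] rot [ 3.141 -0.     0.785] F [-0.9 -0.1  6.1] op 0.248
  -> (549, -252.5, 150, -0.183) turn [ 0.    -0.     0.968] shift [-0.3057  0.445  -0.1331]
```

Emit:
arm_command(targets=[[[0, 0, 0], [0, 0, -0.02], 255], [[0, 0, 0], [0, 0, -0.06], 255], [[0, 0, 0], [0, 0, -0.1], 255], [[0, 0, 0], [0, 0, -0.133], 255], [[0, 0, 0.08], [-0.022, 0.033, -0.133], 255], [[0, 0, 0.16], [-0.044, 0.066, -0.133], 255], [[0, 0, 0.24], [-0.066, 0.099, -0.133], 255], [[0, 0, 0.32], [-0.088, 0.132, -0.133], 255]])

```text
t: 22.65
eef_pos: [481.6, 121.4, 149.6]
tcp_rot: [3.142, 0.0, 0.462]
ft_force: [0.3, 0.8, -1.2]
opening: 0.247
```

```bash
python3 - <<'E'
from h import *
rel((549,-252.5,150,-.183))
E
```

```text
t 22.65 pos [481.6 121.4 149.6] rot [3.142 0.    0.462] F [ 0.3  0.8 -1.2] op 0.247
  -> (549, -252.5, 150, -0.183) turn [0.    0.    0.645] shift [-1.063e-01  3.647e-01 -3.000e-04]
```

Emit:
arm_command(targets=[[[0, 0, 0.08], [-0.013, 0.045, 0], 255], [[0, 0, 0.16], [-0.026, 0.09, 0], 255], [[0, 0, 0.24], [-0.039, 0.135, 0], 255], [[0, 0, 0.32], [-0.052, 0.18, 0], 255], [[0, 0, 0.4], [-0.066, 0.225, 0], 255], [[0, 0, 0.48], [-0.079, 0.27, 0], 255], [[0, 0, 0.56], [-0.092, 0.315, 0], 255], [[0, 0, 0.645], [-0.106, 0.365, 0], 255]])

```text
t: 23.45
eef_pos: [550.0, -250.9, 149.4]
tcp_rot: [-3.141, 0.001, -0.184]
ft_force: [1.2, 1.5, -0.9]
opening: 0.246
```

Emit:
arm_command(targets=[[[0, 0, 0], [0, 0, 0], 255], [[0, 0, 0], [0, 0, 0], 255]])

```text
t: 23.65
eef_pos: [549.7, -249.9, 148.9]
tcp_rot: [-3.141, 0.001, -0.182]
ft_force: [-0.5, 0.0, -1.2]
opening: 0.247
```

```bash
python3 - <<'E'
from fit import *
c,p,d=grab('wrist','w8.png'); X=cloud(c,d)
(cc,r),k,m,q=fitcirc(X,50,58,(624,-264),30); print(np.round(cc,1),round(r,1),k,m.round(1))
rel((549,-251.5,29,-.183))
E
```

```text
[ 623.5 -263.3] 11.9 651 [ 623.5 -263.4]
t 23.70 pos [ 549.7 -248.8  149.1] rot [-3.141e+00  1.000e-03 -1.800e-01] F [-1.   0.4 -0.5] op 0.247
  -> (549, -251.5, 29, -0.183) turn [-0.001  0.001  0.003] shift [-1.000e-04  2.800e-03  1.201e-01]
```

View pics/w8.png

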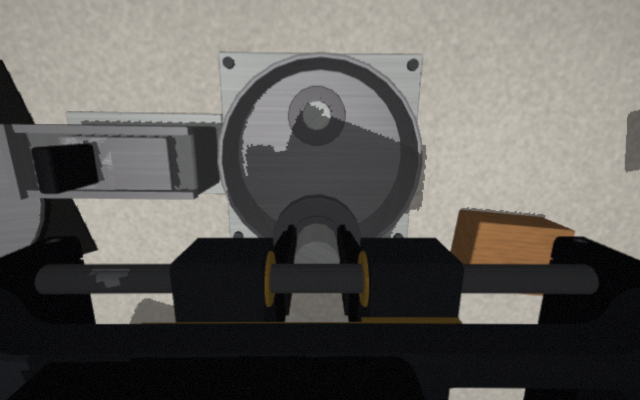

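The first cassette stands at px (316,112); the second is held at (317,225) over the free near side. Lowering.

Emit:
arm_command(targets=[[[0, 0, 0], [0, 0.0025, 0.03], 255], [[0, 0, 0], [0, 0.0025, 0.06], 255], [[0, 0, 0], [0, 0.0025, 0.085], 255], [[0, 0, 0], [0, 0.0025, 0.103], 255], [[0, 0, 0], [0, 0.0025, 0.112], 255], [[0, 0, 0], [0, 0.0025, 0.116], 255], [[0, 0, 0], [0, 0.0025, 0.118], 255], [[0, 0, 0], [0, 0.0025, 0.118], 255]])

```text
t: 24.5
eef_pos: [550.1, -251.5, 32.3]
tcp_rot: [3.141, -0.001, -0.18]
ft_force: [-0.3, 0.6, -0.3]
opening: 0.243
```

Emit:
arm_command(targets=[[[0, 0, 0], [0, 0, 0.001], 255], [[0, 0, 0], [0, 0, 0.001], 255]])

```text
t: 24.7
eef_pos: [549.9, -251.7, 31.1]
tcp_rot: [3.141, -0.001, -0.18]
ft_force: [0.2, -0.2, -0.4]
opening: 0.245
```

Emit:
arm_command(targets=[[[0, 0, 0], [0, 0, 0.001], 255], [[0, 0, 0], [0, 0, 0.002], 255], [[0, 0, 0], [0, 0, 0.002], 255]])

```text
t: 25.0
eef_pos: [549.8, -251.7, 29.0]
tcp_rot: [3.141, -0.0, -0.18]
ft_force: [-0.9, -0.3, 3.0]
opening: 0.249
```

Emit:
arm_command(targets=[[[0, 0, 0], [0, 0, 0.0005], 180], [[0, 0, 0], [0, 0, 0.0005], 150], [[0, 0, 0], [0, 0, 0.0005], 120], [[0, 0, 0], [0, 0, 0.0005], 120], [[0, 0, 0], [0, 0, 0.0005], 120]])

```text
t: 25.5
eef_pos: [549.8, -251.6, 28.1]
tcp_rot: [3.142, 0.0, -0.18]
ft_force: [-0.0, -0.2, 0.7]
opening: 0.52
```

Emit:
arm_command(targets=[[[0, 0, 0], [0, 0, -0.02], 120], [[0, 0, 0], [0, 0, -0.05], 120], [[0, 0, 0], [0, 0, -0.09], 120], [[0, 0, 0], [0, 0, -0.13], 120], [[0, 0, 0], [-0.02, 0, -0.16], 90], [[0, 0, 0], [-0.03, -0.03, -0.17], 60], [[0, 0, 0], [-0.03, -0.07, -0.17], 60], [[0, 0, 0], [-0.03, -0.07, -0.17], 60]])

```text
t: 26.3
eef_pos: [532.9, -174.2, 198.9]
tcp_rot: [-3.141, -0.001, -0.178]
ft_force: [-1.5, 0.1, 0.9]
opening: 0.757
```

```bash
python3 - <<'E'
from fit import *
c,p,d=grab('wrist','w9.png'); X=cloud(c,d)
for c0 in ((624,-264),(549.5,-252)):
  (cc,r),k,m,q=fitcirc(X,50,58,c0,30); print(np.round(cc,1),round(r,1),k,m.round(1),np.median(X[(X[...,2]>45)&(np.hypot(X[...,0]-cc[0],X[...,1]-cc[1])<9)][:,2]))
m=(X[...,2]>63)&(X[...,2]<68)&(np.hypot(X[...,0]-587,X[...,1]+259)<95); q=X[m][:,:2]
f=lambda s:np.hypot(q[:,0]-s[0],q[:,1]-s[1])-s[2]
print('rim',least_squares(f,[587,-259,82],loss='soft_l1').x,len(q))
rel((616.4,107.6,200,-.183))
c,p,d=grab('side','s9.png');X=cloud(c,d)
for nm,lo,hi,c0,rm in [('lid side',12,18,(617,107),130),('knob side',40,50,(617,107),60)]:
    (cc,r),k,m,q=fitcirc(X,lo,hi,c0,rm); print(nm,np.round(cc,1),round(r,1),k,m.round(1))
E
```

```text
[ 623.5 -263.2] 12.1 523 [ 623.5 -262.9] 53.43181018523404
[ 549.4 -251.4] 11.9 422 [ 549.8 -251.1] 293.0169490695181
rim [ 585.6956251  -258.770527     81.29340058] 2539
t 26.35 pos [ 533.  -175.8  198.6] rot [ 3.141e+00 -1.000e-03 -1.780e-01] F [-0.9 -0.3 -0.1] op 0.758
  -> (616.4, 107.6, 200, -0.183) turn [ 0.    -0.001  0.005] shift [ 0.032  -0.2937 -0.0014]
lid side [617.9  87.8] 110.6 1530 [618.8 115.5]
knob side [619.  110.8] 12.6 44 [618.6 111.8]
```

View pics/w9.png

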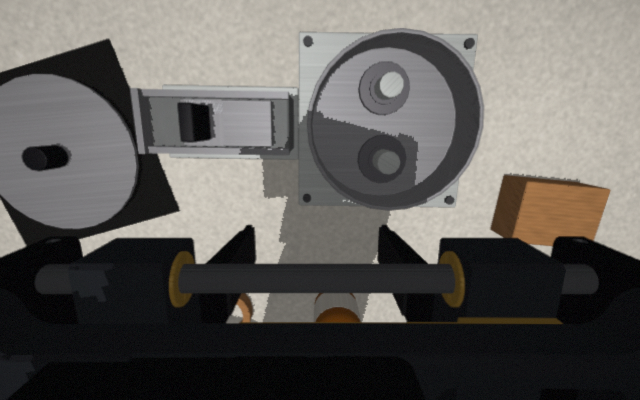

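View pics/s9.png

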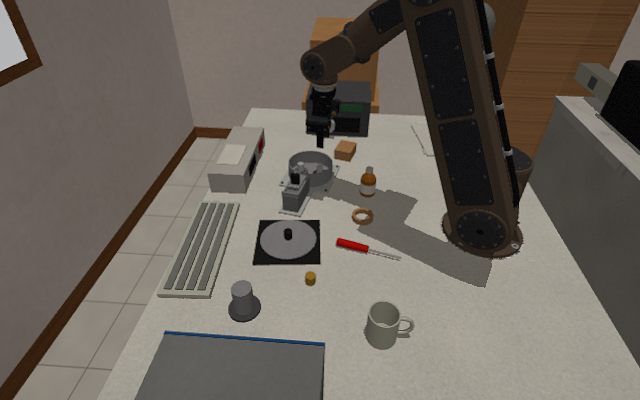

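Both cassettes stand in the pot at px (388,86) and (384,160). The lid is on the mat; I'll re-measure its knob before gripping.

Emit:
arm_command(targets=[[[0, 0, 0], [0, -0.04, 0], 60], [[0, 0, 0], [0, -0.085, 0], 60], [[0, 0, 0], [0, -0.13, 0], 60], [[0, 0, 0], [0, -0.175, 0], 60], [[0, 0, 0], [0, -0.22, 0], 60], [[0, 0, 0], [0, -0.26, 0], 60], [[0, 0, 0], [0, -0.29, 0], 60], [[0, 0, 0], [0, -0.29, 0], 60]])

```text
t: 27.2
eef_pos: [585.4, 110.1, 197.6]
tcp_rot: [-3.141, 0.0, -0.178]
ft_force: [0.0, -0.5, -0.1]
opening: 0.766
```

```bash
python3 - <<'E'
from fit import *
c,p,d=grab('wrist','w10.png'); X=cloud(c,d)
for nm,lo,hi,c0,rm in [('lid',12,18,(617,107),120),('knob',41,49,(617,107),50)]:
    (cc,r),k,m,q=fitcirc(X,lo,hi,c0,rm); print(nm,np.round(cc,1),round(r,1),k,m.round(1))
rel((616.4,107.6,100,-.183),(616.4,107.6,22,-.183))
E
```

```text
lid [616.4 107.6] 86.7 17768 [620.5 106.8]
knob [616.6 107.6] 12.8 465 [616.9 107.6]
t 27.25 pos [585.1 108.4 197.5] rot [ 3.141e+00  1.000e-03 -1.790e-01] F [-0.1 -0.4 -0.3] op 0.764
  -> (616.4, 107.6, 100, -0.183) turn [0.    0.001 0.004] shift [ 0.031  -0.0048  0.0975]
  -> (616.4, 107.6, 22, -0.183) turn [0.    0.001 0.004] shift [ 0.0311 -0.0048  0.1755]
```

Emit:
arm_command(targets=[[[0, 0, 0], [0.031, -0.005, 0.02], 60], [[0, 0, 0], [0.031, -0.005, 0.055], 60], [[0, 0, 0], [0.031, -0.005, 0.095], 60], [[0, 0, 0], [0.031, -0.005, 0.13], 60], [[0, 0, 0], [0.031, -0.005, 0.158], 60], [[0, 0, 0], [0.031, -0.005, 0.171], 60], [[0, 0, 0], [0.031, -0.005, 0.175], 60], [[0, 0, 0], [0.031, -0.005, 0.175], 60]])

```text
t: 28.05
eef_pos: [616.6, 106.5, 23.5]
tcp_rot: [3.142, -0.0, -0.181]
ft_force: [-0.2, -0.2, -0.2]
opening: 0.765
```

```bash
python3 - <<'E'
from h import *
rel((616.5,107.6,22,-.183))
E
```

```text
t 28.05 pos [616.6 106.5  23.5] rot [ 3.142 -0.    -0.181] F [-0.2 -0.2 -0.2] op 0.765
  -> (616.5, 107.6, 22, -0.183) turn [ 0.    -0.     0.002] shift [-0.0003 -0.001   0.0015]
```

Emit:
arm_command(targets=[[[0, 0, 0], [0, -0.001, 0.0015], 200], [[0, 0, 0], [0, -0.001, 0.0015], 255], [[0, 0, 0], [0, -0.001, 0.0015], 255], [[0, 0, 0], [0, -0.001, 0.0015], 255], [[0, 0, 0], [0, -0.001, 0.0015], 255], [[0, 0, 0], [0, -0.001, 0.0015], 255], [[0, 0, 0], [0, -0.001, 0.0015], 255], [[0, 0, 0], [0, -0.001, 0.0015], 255]])

```text
t: 28.85
eef_pos: [616.3, 108.3, 21.7]
tcp_rot: [3.141, -0.0, -0.18]
ft_force: [-0.7, -0.4, 1.5]
opening: 0.266
```

```bash
python3 - <<'E'
from h import *
rel((586.6,-259.2,185,-.183))
E
```

```text
t 28.85 pos [616.3 108.3  21.7] rot [ 3.141 -0.    -0.18 ] F [-0.7 -0.4  1.5] op 0.266
  -> (586.6, -259.2, 185, -0.183) turn [ 0.    -0.     0.003] shift [ 0.0366  0.3669 -0.1633]
```

Emit:
arm_command(targets=[[[0, 0, 0], [0, 0, -0.01], 255], [[0, 0, 0], [0, 0, -0.035], 255], [[0, 0, 0], [0, 0, -0.07], 255], [[0, 0, 0], [0, 0, -0.11], 255], [[0, 0, 0], [0, 0, -0.145], 255], [[0, 0, 0], [0, 0, -0.163], 255], [[0, 0, 0.003], [0.004, 0.035, -0.163], 255], [[0, 0, 0.003], [0.007, 0.07, -0.163], 255]])

```text
t: 29.65
eef_pos: [610.5, 38.1, 185.8]
tcp_rot: [-3.142, -0.001, -0.181]
ft_force: [-0.4, -0.6, -3.6]
opening: 0.262
```

Emit:
arm_command(targets=[[[0, 0, 0], [0.004, 0.035, 0], 255], [[0, 0, 0], [0.008, 0.075, 0], 255], [[0, 0, 0], [0.012, 0.115, 0], 255], [[0, 0, 0], [0.016, 0.155, 0], 255], [[0, 0, 0], [0.02, 0.195, 0], 255], [[0, 0, 0], [0.024, 0.235, 0], 255], [[0, 0, 0], [0.028, 0.27, 0], 255], [[0, 0, 0], [0.0295, 0.297, 0], 255]])

```text
t: 30.45
eef_pos: [585.0, -261.3, 184.9]
tcp_rot: [3.141, 0.0, -0.184]
ft_force: [0.7, 0.2, -3.2]
opening: 0.269
```

Emit:
arm_command(targets=[[[0, 0, 0], [0, 0, 0], 255], [[0, 0, 0], [0, 0, 0], 255], [[0, 0, 0], [0, 0, 0], 255]])

```text
t: 30.75
eef_pos: [585.5, -258.3, 184.8]
tcp_rot: [-3.141, 0.0, -0.183]
ft_force: [-0.6, -0.8, -2.7]
opening: 0.269
```

```bash
python3 - <<'E'
from fit import *
c,p,d=grab('wrist','w11.png')
rel((586.6,-259.2,90,-.183),(586.6,-259.2,79,-.183))
E
```

```text
t 30.80 pos [ 585.7 -258.2  184.8] rot [-3.141  0.    -0.182] F [-0.1 -0.1 -3.5] op 0.267
  -> (586.6, -259.2, 90, -0.183) turn [-0.     0.     0.001] shift [0.0011 0.0009 0.0948]
  -> (586.6, -259.2, 79, -0.183) turn [-0.     0.     0.001] shift [0.0011 0.0009 0.1058]
```

View pics/w11.png

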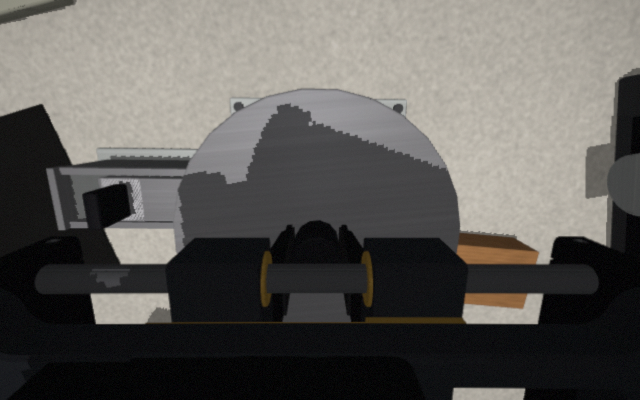

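The lid is level over the pot and the lock clear. Lowering.

Emit:
arm_command(targets=[[[0, 0, 0], [0.001, 0.001, 0.025], 255], [[0, 0, 0], [0.001, 0.001, 0.05], 255], [[0, 0, 0], [0.001, 0.001, 0.072], 255], [[0, 0, 0], [0.001, 0.001, 0.087], 255], [[0, 0, 0], [0.001, 0.001, 0.095], 255], [[0, 0, 0], [0.001, 0.001, 0.1], 255], [[0, 0, 0], [0.001, 0.001, 0.103], 255], [[0, 0, 0], [0.001, 0.001, 0.104], 255]])

```text
t: 31.6
eef_pos: [586.6, -260.5, 81.0]
tcp_rot: [3.141, -0.001, -0.183]
ft_force: [-0.6, 0.2, -2.6]
opening: 0.27
```

Emit:
arm_command(targets=[[[0, 0, 0], [0, 0, 0.001], 255], [[0, 0, 0], [0, 0, 0.001], 255]])

```text
t: 31.8
eef_pos: [586.5, -260.5, 80.1]
tcp_rot: [3.141, -0.001, -0.183]
ft_force: [-0.2, 0.2, -2.8]
opening: 0.268
```

Emit:
arm_command(targets=[[[0, 0, 0], [0, 0, 0.001], 255], [[0, 0, 0], [0, 0, 0.002], 255], [[0, 0, 0], [0, 0, 0.002], 255]])

```text
t: 32.1
eef_pos: [586.5, -260.5, 78.7]
tcp_rot: [3.141, -0.001, -0.183]
ft_force: [-2.3, 1.1, 5.6]
opening: 0.269
```

Contact at the expected height. Release and back off.

Emit:
arm_command(targets=[[[0, 0, 0], [0, 0, 0], 200], [[0, 0, 0], [0, 0, 0], 150], [[0, 0, 0], [0, 0, 0], 100], [[0, 0, 0], [0, 0, 0], 60], [[0, 0, 0], [0, 0, 0], 60], [[0, 0, 0], [0, 0, 0], 60]])

```text
t: 32.7
eef_pos: [586.4, -260.4, 77.6]
tcp_rot: [3.142, -0.0, -0.183]
ft_force: [-0.9, 0.1, -0.5]
opening: 0.632
```

Emit:
arm_command(targets=[[[0, 0, 0], [0, 0, -0.03], 60], [[0, 0, 0], [0, 0, -0.07], 60], [[0, 0, 0], [0, 0, -0.11], 60], [[0, 0, 0], [-0.03, -0.04, -0.14], 60], [[0, 0, 0], [-0.05, -0.09, -0.15], 60], [[0, 0, 0], [-0.05, -0.1, -0.15], 60], [[0, 0, 0], [-0.05, -0.1, -0.15], 60]])

```text
t: 33.4
eef_pos: [555.3, -150.6, 228.9]
tcp_rot: [3.141, -0.002, -0.181]
ft_force: [0.7, 0.6, -0.5]
opening: 0.764
```

```bash
python3 look.py w12.png; python3 - <<'E'
from h import *
c,p,d=grab('wrist'); X=cloud(c,d); r=np.hypot(X[...,0]-587,X[...,1]+259.7)
m=(r>20)&(r<80)&(X[...,2]>60)&(X[...,2]<90); q=X[m]
A=np.c_[q[:,:2]-[587,-259.7],np.ones(len(q))]; print('lid plane',np.linalg.lstsq(A,q[:,2],rcond=None)[0])
rel((619.2,-87.8,150,-.183),(619.2,-87.8,92,-.183))
E
```

```text
t 33.40 pos [ 555.3 -150.6  228.9] rot [ 3.141e+00 -2.000e-03 -1.810e-01] F [ 0.7  0.6 -0.5] op 0.764
knob [ 587.  -259.8] 12.7 592 [ 587.2 -259.5] [ 586.8 -259.9] [24.9 24.2] 79.8
gript [619.  -87.8] 15.2 489 [619.2 -88.3] [619.  -87.8] [12.3 28.8] 78.2
lid [ 587.2 -260.6] 87.1 21591 [ 591.6 -261. ] [ 587.1 -260.5] [172.6 171.9] 79.6
rails [617.5 -94.7] 72.8 3291 [ 617.  -100.6] [617.5 -94.2] [135.8  55.7] 79.1
lid plane [-1.38919348e-03  1.09755394e-04  7.13957849e+01]
t 33.50 pos [ 555.6 -153.   227.7] rot [ 3.141e+00 -1.000e-03 -1.820e-01] F [ 0.8 -0.4 -0.8] op 0.767
  -> (619.2, -87.8, 150, -0.183) turn [ 0.    -0.001  0.001] shift [ 0.0506 -0.0757  0.0777]
  -> (619.2, -87.8, 92, -0.183) turn [ 0.    -0.001  0.001] shift [ 0.0506 -0.0757  0.1357]
```

View pics/w12.png

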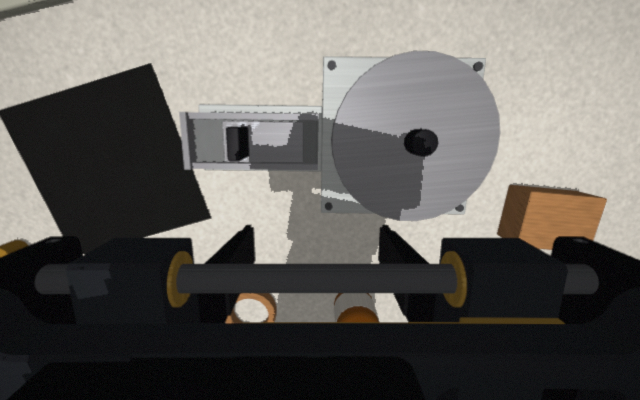

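The lid is seated level at its starting height and position (knob px 421,142). Now grip the lock fin (px 237,143).

Emit:
arm_command(targets=[[[0, 0, 0], [0.025, -0.038, 0], 60], [[0, 0, 0], [0.0505, -0.0755, 0], 60], [[0, 0, 0], [0.0505, -0.0755, 0.04], 60], [[0, 0, 0], [0.0505, -0.0755, 0.075], 60], [[0, 0, 0], [0.0505, -0.0755, 0.105], 60], [[0, 0, 0], [0.0505, -0.0755, 0.125], 60], [[0, 0, 0], [0.0505, -0.0755, 0.134], 60], [[0, 0, 0], [0.0505, -0.0755, 0.135], 60]])

```text
t: 34.3
eef_pos: [618.6, -88.8, 91.2]
tcp_rot: [3.142, 0.002, -0.184]
ft_force: [0.2, -0.6, 0.7]
opening: 0.762
```

```bash
python3 - <<'E'
from h import *
rel((619.2,-87.8,92,-.183))
E
```

```text
t 34.30 pos [618.6 -88.8  91.2] rot [ 3.142e+00  2.000e-03 -1.840e-01] F [ 0.2 -0.6  0.7] op 0.762
  -> (619.2, -87.8, 92, -0.183) turn [ 0.     0.002 -0.001] shift [ 0.0004 -0.0011 -0.0008]
```

Emit:
arm_command(targets=[[[0, 0, 0], [0, 0, 0], 255], [[0, 0, 0], [0, 0, 0], 255], [[0, 0, 0], [0, 0, 0], 255], [[0, 0, 0], [0, 0, 0], 255], [[0, 0, 0], [0, 0, 0], 255], [[0, 0, 0], [0, 0, 0], 255], [[0, 0, 0], [0, 0, 0], 255], [[0, 0, 0], [0, 0, 0], 255]])

```text
t: 35.1
eef_pos: [618.8, -87.9, 92.6]
tcp_rot: [3.142, -0.0, -0.183]
ft_force: [0.1, 0.2, -0.5]
opening: 0.149
```

Emit:
arm_command(targets=[[[0, 0, 0], [0, 0, 0], 255], [[0, 0, 0], [0, 0, 0], 255], [[0, 0, 0], [0, 0, 0], 255]])

```text
t: 35.4
eef_pos: [618.8, -87.9, 92.6]
tcp_rot: [-3.142, 0.0, -0.184]
ft_force: [0.1, 0.5, 0.4]
opening: 0.126
```

Emit:
arm_command(targets=[[[0, 0, 0], [0, 0.01, 0], 255], [[0, 0, 0], [0, 0.02, 0], 255], [[0, 0, 0], [0, 0.03, 0], 255], [[0, 0, 0], [0, 0.04, 0], 255], [[0, 0, 0], [0, 0.048, 0], 255], [[0, 0, 0], [0, 0.054, 0], 255], [[0, 0, 0], [0, 0.057, 0], 255], [[0, 0, 0], [0, 0.057, 0], 255]])

```text
t: 36.2
eef_pos: [607.8, -145.0, 92.6]
tcp_rot: [3.141, 0.001, -0.184]
ft_force: [-5.7, -1.4, 2.5]
opening: 0.122
```

Emit:
arm_command(targets=[[[0, 0, 0], [0, 0.002, 0], 255], [[0, 0, 0], [0, 0.004, 0], 255], [[0, 0, 0], [0, 0.006, 0], 255], [[0, 0, 0], [0, 0.006, 0], 255]])

```text
t: 36.6
eef_pos: [607.4, -146.6, 92.6]
tcp_rot: [-3.137, 0.001, -0.184]
ft_force: [2.1, 25.3, 4.7]
opening: 0.125
```

The front stop is firmly felt after 59.7 mm. Releasing.

Emit:
arm_command(targets=[[[0, 0, 0], [0, -0.0035, 0], 220], [[0, 0, 0], [0, -0.0035, 0], 150], [[0, 0, 0], [0, -0.0035, 0], 100], [[0, 0, 0], [0, -0.0035, 0], 60], [[0, 0, 0], [0, -0.0035, 0], 60], [[0, 0, 0], [0, -0.0035, 0], 60], [[0, 0, 0], [0, -0.0035, 0], 60]])

```text
t: 37.3
eef_pos: [608.0, -146.6, 92.6]
tcp_rot: [3.141, -0.0, -0.183]
ft_force: [0.1, -0.7, -0.4]
opening: 0.585
```

Emit:
arm_command(targets=[[[0, 0, 0], [0, -0.0035, -0.03], 60], [[0, 0, 0], [0, -0.0035, -0.07], 60], [[0, 0, 0], [0, -0.0035, -0.11], 60], [[0, 0, 0], [-0.03, 0.005, -0.135], 60], [[0, 0, 0], [-0.05, 0.01, -0.137], 60], [[0, 0, 0], [-0.05, 0.01, -0.137], 60], [[0, 0, 0], [-0.05, 0.01, -0.137], 60]])

```text
t: 38.0
eef_pos: [557.2, -147.3, 229.9]
tcp_rot: [3.141, -0.001, -0.184]
ft_force: [-0.2, 1.2, 0.1]
opening: 0.765
```

```bash
python3 look.py w13.png; python3 - <<'E'
from prof2 import *
c,p,d=grab('wrist'); X=cloud(c,d); edges(X); r=np.hypot(X[...,0]-587,X[...,1]+259.7)
m=(r>20)&(r<80)&(X[...,2]>66)&(X[...,2]<76); q=X[m]
A=np.c_[q[:,:2]-[587,-259.7],np.ones(len(q))]; print('lid plane',np.linalg.lstsq(A,q[:,2],rcond=None)[0])
grab('side','s13.png')
E
```

```text
t 38.00 pos [ 557.2 -147.3  229.9] rot [ 3.141e+00 -1.000e-03 -1.840e-01] F [-0.2  1.2  0.1] op 0.765
knob [ 586.7 -260. ] 13.0 586 [ 587.2 -259.4] [ 586.8 -259.6] [24.6 24.9] 87.3
gript [ 607.8 -145.8] 15.3 456 [ 608.2 -146.1] [ 607.8 -145.8] [11.7 28.9] 79.3
lid [ 586.9 -260.9] 87.2 20234 [ 591.2 -265.1] [ 586.5 -262.3] [170.6 172.7] 80.4
rails [ 613.6 -115.3] 92.6 3474 [ 608.1 -144.5] [ 613.1 -116.2] [180.7  55.6] 78.9
tower floor y 4008 [107.7 128.3 138.8 182.2 226.3 228.9 229.6]
rear stop y 395 [228.7 228.9 229.2 232.2 235.4 235.7 236. ]
rail x 341 [-27.5 -27.4 -27.3  22.6  27.5  28.4  28.4]
tongue y 1622 [ 56.   57.1  59.1  88.6 132.  134.  135. ]
fin y 447 [110.  110.  110.1 115.4 120.6 120.7 120.8]
fin x 447 [-15.2 -14.5 -13.3  -0.   13.4  14.5  14.5]
plate y 4076 [-93.1 -87.6  41.7  84.4 216.1 233.2 242. ]
plate x 2109 [-96.  -95.  -93.1  62.4  91.9  93.   94.3]
lid x 4314 [-85.  -82.3 -76.6  18.4  79.8  83.5  85.7]
lid y 3192 [-86.2 -84.4 -81.1 -30.   48.   51.5  53.3]
lid plane [-1.30389513e-03  4.07926878e-04  7.13988692e+01]
```

View pics/w13.png

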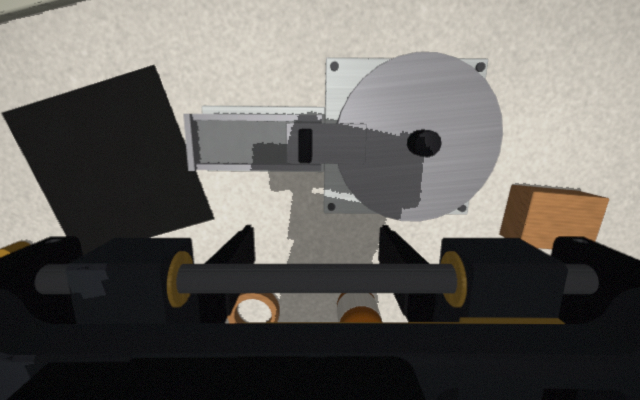

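View pics/s13.png

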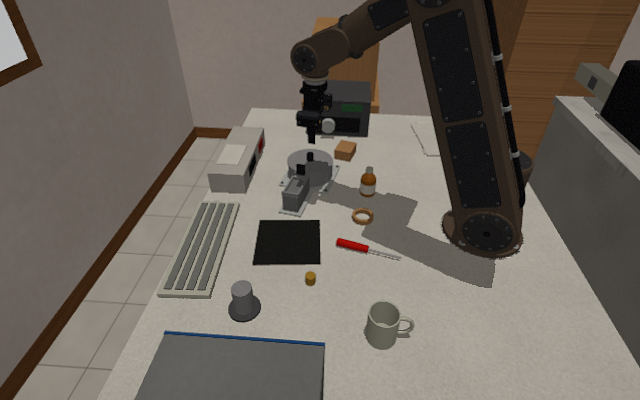

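The lock is home: fin 115 mm from the axis, tongue tip about 55 mm, both as specified. The lid is level, the bystanders are in place and the arm is clear. Handing in.

Emit:
arm_command(targets=[[[0, 0, 0], [0, 0, 0], 60], [[0, 0, 0], [0, 0, 0], 60], [[0, 0, 0], [0, 0, 0], 60]])

```text
t: 38.45
eef_pos: [557.2, -147.1, 229.3]
tcp_rot: [3.142, 0.0, -0.183]
ft_force: [-0.4, -1.1, 0.2]
opening: 0.767
```

```bash
python3 -c "
from cell import env; print(env.job_done())"
```

```text
the job is handed in; nothing more can be done
None
```

I carried out the whole sequence and handed the job in after about 38 s; no verdict was reported. I drew the lock back to its rear stop and laid the lid flat on the mat. I then stood both cassettes present side by side on the pot floor, reseated the lid and pushed the lock home to its front stop.

**Last checks:**
- **Lid:** level within about 0.002 rad, at the same height and position as at the start.
- **Lock:** the fin is 115 mm from the pot axis and the tongue tip about 55 mm, as specified for fully home. The push ended against a 25 N stop after about 59.7 mm.
- **Cassettes:** both were upright on the floor, about 38 mm from the axis, when I last saw them before closing the lid.
- **Other things on the bench:** nothing in the side and wrist pictures looked moved, and the arm is clear of everything. I compared these by eye and did not measure each one.

**Two readings that disagreed:**
- **Draw-back distance:** I measured only about 56 mm of travel, not 60. The tongue position (115 mm) and the 37 N stop say the lock was fully back; it seems to have started 3 to 4 mm short of home.
- **Camera offset:** the top and side cameras differed by about 4 mm, so I relied on the wrist camera, which fell between them.

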